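# Fetch the microscope objective from behind the jars

### The arm

A 6-joint arm with a two-finger parallel gripper is mounted at the origin on the work surface. World frame = base frame: x ahead of the robot, y to its left, z up, the work surface at z = 0. Lengths are in mm, angles in rad, forces in N, time in s.
With the tool pointing down it reaches from about 325 to 850 mm from the base axis. Payload 15.5 kg.
Tool frame: the origin (TCP) lies midway between the tips of the shut fingers; the grasp point (between the pads) lies 19 mm behind it; z points along the fingers, x is the direction in which the jaws open and shut, and the axes are right-handed (so a half turn about z gives the same grasp; the last joint's range is limited). The gripper opens to 91 mm and grips with 3 to 60 N. Pads are 32 mm wide; open, the fingers measure 118 mm over their backs; the gripper's body (76 mm by 178 mm) begins 60 mm behind the grasp point.
Start: joints at [-1.204, 0.494, 1.345, -0, 1.302, -0.096], TCP at [279.036, -559.254, 180.315] pointing down, gripper open.
Joint ranges: [-2.91, 2.91], [-0.82, 2.16], [0.22, 2.67], [-1.22, 4.37], [0.12, 2.79], [-3.08, 3.08]. Speed limits (rad/s): [1.89, 1.89, 2.57, 3.01, 3.01, 3.01].

### API

Orientations are given as a unit quaternion [w, x, y, z].
In Python, from bench import r gives the robot as it stands.
- The arm moves only by the tool play_rows, never from a script. Its argument "increments" is a list of rows, each a list of 7 numbers: the turn, a rotation vector about the world's x, y, z in rad, then the shift along the world's x, y, z in m, then the closure, from -1 (fully open) to 1 (shut). A call has 1 to 12 rows; each row is the pose to reach, as a shift and turn from the pose measured when the call began; what a row does not reach only later rows make up. A row lasts 1/8 s, in which the tool goes at most 62.5 mm and 10.7 degrees, less where a joint would pass 70% of its speed; a pose out of reach is approached as far as the arm can. A call with a gripper value outside its range is refused whole. The fingers move at their own pace and stop on an object; the grip force is fixed at half the most. Time passes only in rows, so rows that repeat a pose let the fingers close. It gives the time, the measured TCP pose, the force and the opening at its end, in the units of the state.
- r.sense(): the state, without advancing time (a new reading comes with each control period).
- r.capture(name): name is "scene" or "top" or "wrist"; returns a dict with "image" (480x640x3 uint8, red, green, blue), "z_map" (480x640 float32, mm along the optical axis (not along the pixel's ray), 0 where there is no reading), "fov_y" (degrees; the focal length in pixels is half the picture's height over the tangent of half this angle, whatever the lens; pixels are square), "cx", "cy" (the principal point, pixels), "eye" and "orientation" of the camera in the world. Camera axes: x right, y up, looking along -z (the intrinsics and any distortion apply to the point x, -y, -z); pixel columns grow to the right and rows downward; lengths in mm; the calibration is good to about 2 mm. The wrist camera is an equidistant fisheye: a pixel r from the principal point sees the ray r / f radians off the axis. A picture is of the moment at which its call begins.
- r.finish_job(): hands the job in, once; it reports no verdict.
The state is a dict: "time_s": time; "q": joint angles; "dq": joint speeds; "tau": joint torques, N m; "tcp_pos": TCP position; "ee_rot": TCP orientation; "force": force on the tool from outside, world axes, zero at the start; "moment": the same for the moment, N m; "width": opening from 0.0 (shut) to 1.0 (fully open).
Only numpy, scipy, OpenCV 4.12 (cv2) and the standard library are available. Lean on these libraries where they do the work, as an engineer would, in place of code of your own. Each camera call takes 0.05 s, during which the arm holds its last target. There are 200 camera calls.

### The job

Clear the two jars off the rack into the yellow tray, then fetch the steel microscope objective that stood behind them and set it gently, tip up, in the middle of the round stand, leaving both jars in the tray until it is there. Then put each jar back upright in the middle of the coaster of its own colour. Keep everything upright and leave the pen pot and the slide box where they are.

Things in the scene. Friction and masses are not known exactly. Their poses are not given: they have to be found in the camera images.
- objective_mid (a point): Centre (27.5 mm above its underside) of the loose steel microscope objective with a green ring, tip up, z up. Round, 38 mm across up to 38 mm height, then tapering to a 19 mm tip; 55 mm tall, 0.22 kg. Starts on the rack, 9 mm from each jar and 6 mm in front of the rail: once the jars are gone, fingers fit on its left and right (along the rack's y).
- jar_blue_mid (a point): Centre (54 mm above its underside) of the upright closed white jar with blue lid and band, loose. Round, 48 mm across all the way up, 108 mm tall, about 0.16 kg, z up; the lid is the top 27 mm. Starts on the blue coaster, only about 9 mm from the objective: take it by the lid, fingertips above the objective's tip.
- jar_orange_mid (a point): Centre (54 mm above its underside) of the upright closed white jar with orange lid and band, loose. Round, 48 mm across all the way up, 108 mm tall, about 0.16 kg, z up; the lid is the top 27 mm. Starts on the orange coaster, only about 9 mm from the objective: take it by the lid, fingertips above the objective's tip.
- coaster_blue: Fixed blue coaster on the rack, home of the jar with the blue lid: a disc 60 mm across, 3 mm thick, with a tab 24 mm wide reaching 67 mm from the disc's centre along -x. Origin: centre of the disc's underside, 12 mm above the bench; the jar stands on its top, 15 mm above the bench. Axes as the rack's.
- coaster_orange: Fixed orange coaster on the rack, home of the jar with the orange lid: a disc 60 mm across, 3 mm thick, with a tab 24 mm wide reaching 67 mm from the disc's centre along -x. Origin: centre of the disc's underside, 12 mm above the bench; the jar stands on its top, 15 mm above the bench. Axes as the rack's.
- rack: Fixed grey board, 12 mm thick, from x = -100 to +60 and y = -110 to +110 mm of its origin, which lies on the bench. At x = +48 mm runs a steel guard rail along y (two 6 mm bars, posts at y = +-100), top 58 mm above the bench. Coaster centres at x = +5, y = +50 and -50 mm (which is which varies); the objective starts near x = +20, y = 0.
- tray: Fixed shallow yellow tray, 150 mm (x) by 230 mm (y) outside, walls 4 mm thick and 14 mm high, floor 4 mm above the bench. Origin: centre of its underside. Empty at the start; there is room for both jars side by side along y.
- stand: Fixed round aluminium stand, 84 mm across, with a black rubber pad 64 mm across on top; the pad's top is 20 mm above the bench and flat, without a rim. Origin: centre of its underside.
- pen_pot: Bystander: loose steel pot, 72 mm across and 95 mm tall, with pens standing out to 155 mm. Origin: centre of its underside.
- slide_box: Bystander: loose flat green slide box, 85 x 100 x 30 mm, paper label on top. Origin: centre of its underside.

How it is judged:
By the outcome, as a careful person would: the job done as asked, in the order asked, and still so for the second after the job is handed in, with the robot touching nothing.
It also fails if it takes over 128 s, if anything falls off the work surface, if the arm or the gripper's body presses on something with over 40 N, if the wrist force passes 120 N, or if a joint passes its speed limit or range.

## Working session

There is one attempt and no reset: what is moved stays moved. The work goes in short steps, Python scripts to look and compute and a tool call to move; the robot and the scene stay as the last step left them, time stands still between calls to the robot, and variables do not carry over. Pictures are saved under pics/ and viewed, about 12 in all and at most 16, crops included, and the job is handed in when it is done.

Besides the shell and the picture viewer there is one more tool, called by a JSON object that holds its "method" and its "body", one argument or row to a line. play_rows: Moves the arm, as the interface text tells. Its arguments: {"type":"object","properties":{"increments":{"type":"array"}},"required":["increments"]}

```bash
mkdir -p pics; ls
cat > h.py <<'E'
import numpy as np, cv2
from scipy.spatial.transform import Rotation as R
from bench import r
def cap(n,save=None):
    c=r.capture(n)
    if save: cv2.imwrite('pics/'+save,cv2.cvtColor(c['image'],cv2.COLOR_RGB2BGR))
    return c
def rot(q): return R.from_quat([q[1],q[2],q[3],q[0]]).as_matrix()
def rays(c,uv,fish=False):
    uv=np.atleast_2d(np.asarray(uv,float)); f=240/np.tan(np.radians(c['fov_y'])/2)
    x=(uv[:,0]-c['cx'])/f; y=(uv[:,1]-c['cy'])/f
    if fish:
        t=np.hypot(x,y); s=np.where(t>1e-9,np.sin(t)/np.maximum(t,1e-9),1)
        d=np.c_[x*s,-y*s,-np.cos(t)]
    else: d=np.c_[x,-y,-np.ones_like(x)]
    return d@rot(c['orientation']).T
def onplane(c,uv,z,fish=False):
    d=rays(c,uv,fish); e=np.array(c['eye'],float)
    return e+d*((z-e[2])/d[:,2])[:,None]
def cloud(c):
    v,u=np.mgrid[0:480,0:640]; d=rays(c,np.c_[u.ravel(),v.ravel()])
    return (np.array(c['eye'])+d*c['z_map'].reshape(-1,1)).reshape(480,640,3)
E
python3 - <<'E'
from h import *
for n in('scene','top'):
    c=cap(n,n+'0.png'); print({k:v for k,v in c.items() if k not in('image','z_map')})
print(r.sense())
E
```

```text
pics
{'fov_y': 44.47418421347858, 'cx': 321.6222124193625, 'cy': 235.40499958813055, 'eye': array([1653.2145054 ,  340.78908661,  773.57112709]), 'orientation': array([0.5009324 , 0.29121207, 0.3913858 , 0.71489819])}
{'fov_y': 50.52154958552859, 'cx': 321.92561753675943, 'cy': 239.76587235232319, 'eye': array([ 492.22859408,  -11.4548922 , 1055.00446809]), 'orientation': array([-0.70261533, -0.04063341,  0.02887313,  0.70982179])}
{'time_s': 0.1, 'q': array([-1.20351567e+00,  4.94149627e-01,  1.34603132e+00, -9.00935091e-06,
        1.30252363e+00, -9.54892677e-02]), 'dq': array([ 0.00090876, -0.00071638, -0.00288244, -0.00093946, -0.00099647,
       -0.00050676]), 'tau': array([ 3.41342093e-03, -8.80243206e+01, -3.82544339e+01,  7.08429585e-02,
        4.81800106e-02, -1.59085408e-05]), 'tcp_pos': array([ 278.89054312, -558.91334625,  179.79297123]), 'ee_rot': array([-3.32783385e-04,  8.50420511e-01, -5.26103264e-01, -4.45388308e-04]), 'force': array([ 0.65832407, -0.31516512,  0.380446  ]), 'moment': array([0.0250536 , 0.00342547, 0.02155244]), 'width': 1.0003486917287991}
```

View pics/top0.png

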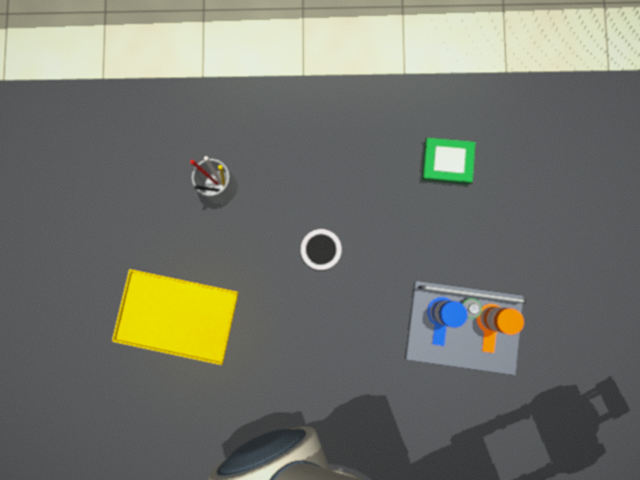

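View pics/scene0.png

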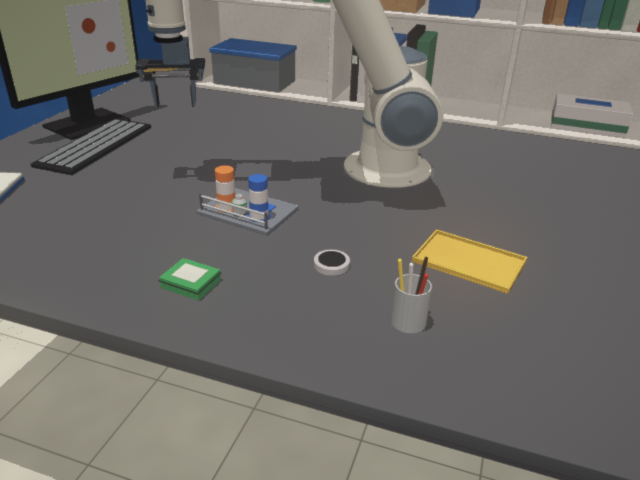

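The top view shows the blue jar near (450,314), the orange jar near (508,321), the objective near (472,308), the stand at (321,249) and the tray at (178,316). The pot is at (210,177) and the slide box at (449,160). The scene view agrees.

```bash
cat >> h.py <<'E'
def masks(im):
    h=cv2.cvtColor(im,cv2.COLOR_RGB2HSV).astype(int); H,S,V=h[...,0],h[...,1],h[...,2]
    return dict(blue=(H>100)&(H<125)&(S>150)&(V>70),orange=(H>4)&(H<18)&(S>170)&(V>90),yellow=(H>20)&(H<32)&(S>170)&(V>90),
     white=(S<40)&(V>170),dark=(V<30))
def big(m):
    n,l,s,c=cv2.connectedComponentsWithStats(m.astype(np.uint8)); i=1+np.argmax(s[1:,4]); return l==i
E
python3 - <<'E'
from h import *
c=cap('top'); P=cloud(c); M=masks(c['image']); z=P[...,2]
np.set_printoptions(precision=1,suppress=True)
def circ(m):
    cn=max(cv2.findContours(m.astype(np.uint8),0,1)[0],key=cv2.contourArea); return cn
for k in('blue','orange'):
    m=big(M[k]&(z>105)); cn=circ(m); q=onplane(c,cn[:,0],123)[:,:2].astype(np.float32)
    print(k,'lid',m.sum(),np.median(z[m]),cv2.minEnclosingCircle(q), cv2.fitEllipse(q), P[m].mean(0))
    m=big(M[k]&(z<30)); v,u=np.nonzero(m); q=onplane(c,np.c_[u,v],15)[:,:2]; print(' coaster',len(u),np.median(z[m]),q.min(0),q.max(0)); print(cv2.minAreaRect(q.astype(np.float32)))
m=big(M['yellow']); q=onplane(c,circ(m)[:,0],14)[:,:2].astype(np.float32); print('tray',cv2.minAreaRect(q),np.median(z[m]))
w=np.zeros_like(m); w[215:285,285:360]=1
m=big(M['dark']&w); q=onplane(c,circ(m)[:,0],20)[:,:2].astype(np.float32); print('pad',m.sum(),cv2.fitEllipse(q),np.median(z[m]))
m=big((c['image'].min(2)>100)&w|m); q=onplane(c,circ(m)[:,0],18)[:,:2].astype(np.float32); print('stand',m.sum(),cv2.fitEllipse(q))
# rack: heights 9..16 near
w=np.zeros_like(m); w[270:390,395:540]=1
m=big((z>8)&(z<70)&w); q=P[m]; q=q[q[:,2]<18][:,:2]; print('rack',cv2.minAreaRect(q.astype(np.float32)))
im=c['image'][265:395,395:545]; cv2.imwrite('pics/rack.png',cv2.cvtColor(cv2.resize(im,None,fx=5,fy=4.5,interpolation=2),cv2.COLOR_RGB2BGR))
print('zbench',np.median(z[400:,20:100]))
for n,(a,b,d,e) in dict(box=(130,190,415,485),pot=(150,200,185,235)).items():
    zz=z[a:b,d:e]; s=zz>15; print(n,P[a:b,d:e][s].mean(0),np.percentile(zz[s],95))
E
```

```text
blue lid 562 122.61392687890054 ((447.6163635253906, -232.1465606689453), 24.421794891357422) ((447.4132995605469, -232.0275421142578), (45.13600158691406, 47.80889892578125), 172.25169372558594) [ 447.5 -231.3  125.9]
 coaster 332 14.987474704743704 [ 380.2 -248.6] [ 475.9 -207.2]
((429.5078125, -223.88458251953125), (38.54236602783203, 95.5428695678711), 82.88338470458984)
orange lid 108 120.5187959628193 ((435.2702941894531, -330.38775634765625), 25.241802215576172) ((433.67047119140625, -332.5970458984375), (43.38254165649414, 50.09310531616211), 172.66204833984375) [ 438.2 -315.6  127.3]
 coaster 123 14.93104238818637 [ 391.4 -340.3] [ 437.1 -305.2]
((417.31268310546875, -320.75732421875), (45.20930480957031, 26.111347198486328), 23.494234085083008)
tray ((442.1612548828125, 306.4779968261719), (231.34056091308594, 150.26959228515625), 77.77525329589844) 3.96533660877094Traceback (most recent call last):
  File "<stdin>", line 12, in <module>
  File "h.py", line 28, in big
    n,l,s,c=cv2.connectedComponentsWithStats(m.astype(np.uint8)); i=1+np.argmax(s[1:,4]); return l==i
                                                                      ~~~~~~~~~^^^^^^^^^
    return _wrapfunc(a, 'argmax', axis=axis, out=out, **kwds)
    return bound(*args, **kwds)
ValueError: attempt to get argmax of an empty sequence
```

Run:
```python
from h import *
c=cap('top'); P=cloud(c); z=P[...,2]; im=c['image']; hs=cv2.cvtColor(im,cv2.COLOR_RGB2HSV)
np.set_printoptions(precision=1,suppress=True)
print('orange hsv',hs[321,508],hs[343,489],'pad',im[249,321],im[235,321],'bench',im[249,380],'rack',im[350,460],im[365,500])
circ=lambda m:max(cv2.findContours(m.astype(np.uint8),0,1)[0],key=cv2.contourArea)[:,0]
W=lambda a,b,d,e:(lambda w:(w.__setitem__((slice(a,b),slice(d,e)),True),w)[1])(np.zeros((480,640),bool))
H,S=hs[...,0],hs[...,1]
m=big((H<22)&(S>150)&(z>108)&W(280,370,475,540)); q=onplane(c,circ(m),123)[:,:2].astype(np.float32)
print('orange lid',m.sum(),cv2.minEnclosingCircle(q),cv2.fitEllipse(q))
m=big((im.min(2)>110)&W(220,280,290,355)); q=onplane(c,circ(m),18)[:,:2].astype(np.float32); print('stand',cv2.fitEllipse(q))
cn=max(cv2.findContours(((im.max(2)<60)&W(234,266,304,339)).astype(np.uint8),0,1)[0],key=cv2.contourArea)[:,0]
q=onplane(c,cn,20)[:,:2].astype(np.float32); print('pad',cv2.fitEllipse(q),z[249,321])
m=big((z>7)&W(270,390,395,540)); q=P[m]; q=q[q[:,2]<18][:,:2]; print('rack',cv2.minAreaRect(q.astype(np.float32)))
cv2.imwrite('pics/rack.png',cv2.cvtColor(cv2.resize(im[265:395,395:545],None,fx=5,fy=4.5,interpolation=2),cv2.COLOR_RGB2BGR))
for k,hh in dict(blue=(100,125),orange=(3,22)).items():
    m=big((H>hh[0])&(H<hh[1])&(S>150)&(z<25)&W(270,390,395,540))&W(325,390,395,540)
    v,u=np.nonzero(m); q=onplane(c,np.c_[u,v],15)[:,:2]; mm=q[:,0]<410;q=q[mm];print(k,'tab',len(q),q.mean(0),q.min(0),cv2.minAreaRect(q.astype(np.float32)))
for n,(a,b,d,e) in dict(box=(130,190,415,485),pot=(150,200,185,235)).items():
    zz=z[a:b,d:e]; s=zz>15; print(n,P[a:b,d:e][s].mean(0),np.percentile(zz[s],95))
```

```text
orange hsv [ 19 255 236] [ 19 255 236] pad [50 52 47] [67 68 65] bench [95 97 99] rack [140 147 157] [136 144 150]
orange lid 591 ((434.4167175292969, -331.7283630371094), 25.6843204498291) ((433.7145080566406, -331.3492431640625), (44.53020477294922, 50.509944915771484), 168.18800354003906)
stand ((576.2994384765625, 7.907717227935791), (85.44072723388672, 86.50494384765625), 173.0504608154297)
pad ((575.73291015625, 8.050302505493164), (54.43111038208008, 54.80812454223633), 17.653255462646484) 19.613992902832024
rack ((415.53448486328125, -279.8428955078125), (220.73220825195312, 159.8859405517578), 81.5024642944336)
blue tab 172 [ 396.1 -227.6] [ 380.2 -240.5] ((396.38824462890625, -227.3967742919922), (22.91996192932129, 30.35409927368164), 81.73405456542969)
orange tab 253 [ 388.2 -327. ] [ 365.6 -342.3] ((388.1029052734375, -326.9146728515625), (26.12250328063965, 43.06100845336914), 82.50440216064453)
box [ 752.9 -253.    37.4] 33.426405348138836
pot [711.2 217.2  79.4] 141.13059044558992
```

View pics/rack.png

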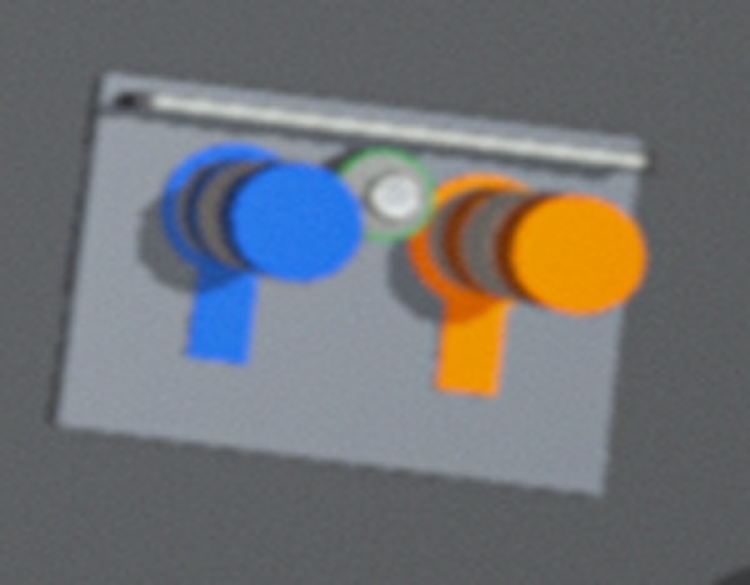

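Rack yaw is about −8.1° and its origin is about (435,−282.6). The jars measure (447.4,−232.5) and (433.7,−331.5), which matches the rack geometry within 2 mm. The tray centre is (442,306) with yaw −12.2°, and the stand is at (576,8). I'll take blue first, with the jaws along rack x.

{"method": "play_rows", "body": {
  "increments": [
    [0,0,0.1,0.015,0.03,0.02,-1],
    [0,0,0.22,0.035,0.07,0.03,-1],
    [0,0,0.36,0.06,0.12,0.03,-1],
    [0,0,0.5,0.085,0.17,0.03,-1],
    [0,0,0.64,0.11,0.22,0.03,-1],
    [0,0,0.78,0.135,0.265,0.03,-1],
    [0,0,0.9,0.155,0.3,0.03,-1],
    [0,0,0.967,0.168,0.327,0.03,-1],
    [0,0,0.967,0.168,0.327,0.03,-1],
    [0,0,0.967,0.168,0.327,0.03,-1]
  ]
}}

```text
time_s: 1.45
tcp_pos: [446.8, -232.4, 209.9]
ee_rot: [0.0, 0.997, -0.071, -0.0]
force: [-0.1, -0.6, 1.4]
width: 0.997
```

Run:
```python
from h import *
c=cap('wrist','w1.png'); print(c['eye'],c['orientation'],c['fov_y'],c['cx'],c['cy']); s=r.sense(); print(s['time_s'],s['tcp_pos'],s['ee_rot'],s['force'])
```

```text
[ 456.4912864  -162.67698733  414.91677942] [ 0.98957958 -0.12562458  0.00941414 -0.06972877] 65.70646984690485 320.10002383580076 237.08192499759312
1.5 [ 446.66326467 -232.64940445  209.90915526] [ 3.26365173e-06  9.97471150e-01 -7.10711528e-02 -4.42484442e-04] [-0.20154171 -0.19967052  0.3240158 ]
```

View pics/w1.png

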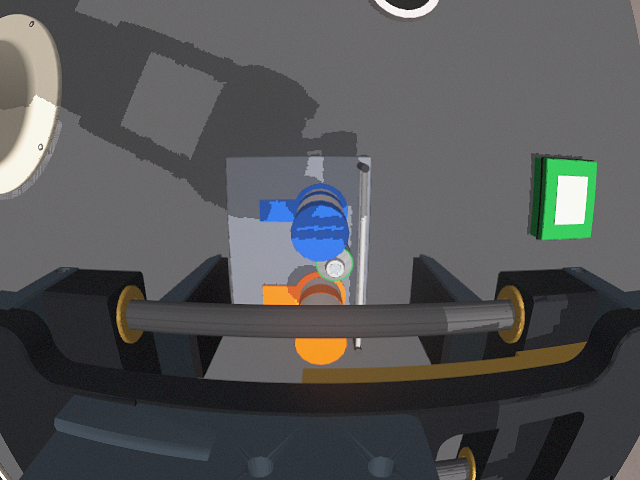

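The wrist view shows the blue lid at (320,232), the objective tip at (335,268) and the rail at x≈362. I'll measure them by fisheye ray casting.

```bash
cat >> h.py <<'E'
def hue(im,a,b,smin=150,vmin=60):
    h=cv2.cvtColor(im,cv2.COLOR_RGB2HSV); return (h[...,0]>=a)&(h[...,0]<=b)&(h[...,1]>=smin)&(h[...,2]>=vmin)
def contour(m): return max(cv2.findContours(m.astype(np.uint8),0,1)[0],key=cv2.contourArea)[:,0]
def ucirc(p):  # least-squares circle of 2D points
    A=np.c_[2*p,np.ones(len(p))]; s=np.linalg.lstsq(A,(p**2).sum(1),rcond=None)[0]; return s[:2],np.sqrt(s[2]+s[:2]@s[:2])
E
python3 - <<'E'
from h import *
np.set_printoptions(precision=1,suppress=True)
c=cap('wrist'); im=c['image']
print('px',onplane(c,[[320,232],[335,268],[316,185],[320,210]],123,True))
print('tip z67',onplane(c,[[335,268]],67,True))
# blue lid: lower half of outline (rows>=232) is the lid's true top rim
cn=contour(hue(im,100,125)); f=cn[(cn[:,1]>=228)]; q=onplane(c,f,123,True)[:,:2]; print('blue',ucirc(q),len(f))
print('depth',c['z_map'][232,320],c['z_map'][268,335])
cn=contour(hue(im,5,22)&(np.arange(480)[:,None]>335)); f=cn[(cn[:,1]>=340)]; q=onplane(c,f,123,True)[:,:2]; print('orange',ucirc(q),len(f))
# coasters' tabs
for k,a,b,(x0,x1,y0,y1) in(('blue',100,125,(255,288,195,226)),('orange',5,22,(255,290,280,310))):
    m=np.zeros((480,640),bool); m[y0:y1,x0:x1]=1; m&=hue(im,a,b,120,40); v,u=np.nonzero(m); q=onplane(c,np.c_[u,v],15,True)[:,:2]; print(k,'tab',cv2.minAreaRect(q.astype(np.float32)))
m=big((c['image'].min(2)>150)&(np.hypot(np.arange(480)[:,None]-268,np.arange(640)-335)<12)); q=onplane(c,contour(m),67,True)[:,:2]; print('tip',ucirc(q))
E
```

```text
px [[ 446.  -233.3  123. ]
 [ 454.  -265.5  123. ]
 [ 448.3 -195.1  123. ]
 [ 448.5 -215.4  123. ]]
tip z67 [[ 453.5 -285.2   67. ]]
blue (array([ 445.5, -234. ]), np.float64(23.013013631199286)) 89
depth 299.0456 365.31793
orange (array([ 566.1, -342.4]), np.float64(103.51431692630594)) 591
blue tab ((394.82452392578125, -228.06463623046875), (23.534700393676758, 30.38227081298828), 81.42427825927734)
orange tab ((380.3193054199219, -326.8585510253906), (24.4703311920166, 31.777463912963867), 82.55542755126953)
tip (array([ 453.6, -285.8]), np.float64(10.796557245305362))
```

Two views put the blue jar at (446.5,−233.3), so I descend by 119 mm to TCP z 91, grip the lid and lift.

{"method": "play_rows", "body": {
  "increments": [
    [0,0,0,0,-0.001,-0.03,-1],
    [0,0,0,0,-0.001,-0.07,-1],
    [0,0,0,0,-0.001,-0.1,-1],
    [0,0,0,0,-0.001,-0.117,-1],
    [0,0,0,0,-0.001,-0.119,-1],
    [0,0,0,0,-0.001,-0.119,0.5],
    [0,0,0,0,-0.001,-0.119,1],
    [0,0,0,0,-0.001,-0.119,1],
    [0,0,0,0,-0.001,-0.119,1],
    [0,0,0,0,-0.001,-0.119,1]
  ]
}}

```text
time_s: 2.8
tcp_pos: [446.7, -233.8, 91.1]
ee_rot: [0.0, 0.997, -0.071, -0.0]
force: [0.7, -0.4, -0.3]
width: 0.481
```

{"method": "play_rows", "body": {
  "increments": [
    [0,0,0,0,0,0.005,1],
    [0,0,0,0,0,0.03,1],
    [0,0,0,0,0,0.065,1],
    [0,0,0,0,0,0.1,1],
    [0,0,0,0,0,0.125,1],
    [0,0,0,0,0,0.13,1],
    [0,0,0,0,0,0.13,1]
  ]
}}

```text
time_s: 3.68
tcp_pos: [446.5, -233.7, 220.8]
ee_rot: [0.0, 0.997, -0.071, -0.0]
force: [0.0, 0.3, 0.0]
width: 0.003
```

Run:
```python
from h import *
a=cap('wrist')['image']; b=cap('scene')['image'][140:300,150:400]
cv2.imwrite('pics/l1.png',cv2.cvtColor(np.hstack([a[100:400,150:500],cv2.resize(b,(470,300))]),cv2.COLOR_RGB2BGR)); s=r.sense(); print(s['width'],s['force'])
```

```text
0.004768518577302828 [0.07781295 0.15983755 0.14281287]
```

View pics/l1.png

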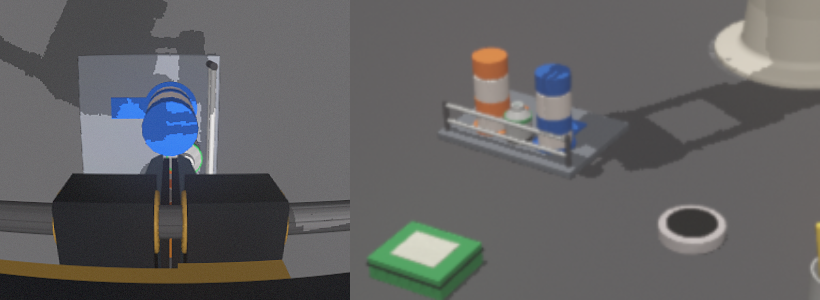

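The gripper came up shut and empty: the fingertips are at about (172,160) in the crop, and the blue jar still stands on the rack. I need to see whether the jar moved and why the grip failed.

Run:
```python
from h import *
np.set_printoptions(precision=1,suppress=True)
c=cap('wrist'); im=c['image']; s=r.sense(); print(c['eye'],s['tcp_pos'])
cn=contour(hue(im,100,125)); f=cn[(cn[:,1]<225)|(cn[:,1]>=0)]
P=None
f0=240/np.tan(np.radians(c['fov_y'])/2)
def proj(p):
    d=rot(c['orientation']).T@(np.array(p)-c['eye']); x,y,z=d[0],-d[1],-d[2]; t=np.arctan2(np.hypot(x,y),z); k=f0*t/np.hypot(x,y); return c['cx']+k*x,c['cy']+k*y
print('tcp px',proj(s['tcp_pos']),'lid centre px',proj([446.5,-233.3,123]))
# fisheye depth cloud
v,u=np.mgrid[0:480,0:640]; d=rays(c,np.c_[u.ravel(),v.ravel()],True); 
ax=-rot(c['orientation'])[:,2]; P=(np.array(c['eye'])+d*(c['z_map'].ravel()/(d@ax))[:,None]).reshape(480,640,3)
m=hue(im,100,125)&(P[...,2]>112); print('lid blue wrist',m.sum(),np.median(P[m],0),P[m].min(0),P[m].max(0))
t=cap('top'); T=cloud(t)
for k,a,b in(('blue',100,125),('orange',5,22)):
    m=hue(t['image'],a,b)&(T[...,2]>108); m=big(m); q=onplane(t,contour(m),123)[:,:2]; print(k,'top',m.sum(),ucirc(q),np.median(T[m],0))
cv2.imwrite('pics/t2.png',cv2.cvtColor(np.hstack([cv2.resize(t['image'][270:390,400:530],(390,360)),im[150:450,120:520]] if 0 else [cv2.resize(t['image'][270:390,400:530],(390,360)),cv2.resize(im[150:450,120:520],(410,360))]),cv2.COLOR_RGB2BGR))
```

```text
[ 456.2 -163.9  425.1] [ 446.2 -233.5  220. ]
tcp px (np.float64(320.81075033653536), np.float64(266.09671383445624)) lid centre px (np.float64(321.1977478936972), np.float64(228.12227781027164))
lid blue wrist 2506 [ 446.  -232.5  123.5] [ 422.4 -257.4  112.1] [ 468.8 -163.9  425.1]
blue top 546 (array([ 447.6, -231.7]), np.float64(22.858613348799295)) [ 448.5 -228.9  123. ]Traceback (most recent call last):
  File "<stdin>", line 16, in <module>
  File "h.py", line 28, in big
    n,l,s,c=cv2.connectedComponentsWithStats(m.astype(np.uint8)); i=1+np.argmax(s[1:,4]); return l==i
                                                                      ~~~~~~~~~^^^^^^^^^
    return _wrapfunc(a, 'argmax', axis=axis, out=out, **kwds)
    return bound(*args, **kwds)
ValueError: attempt to get argmax of an empty sequence
```

The jar hasn't moved, at (446–447.5,−232.5), and the TCP is right over it. The fingers are probably slow and I lifted before the grip had built up. I'll reopen, go down and wait longer.

{"method": "play_rows", "body": {
  "increments": [
    [0,0,0,0,0,0,-1],
    [0,0,0,0,0,0,-1],
    [0,0,0,0,0,0,-1],
    [0,0,0,0,0,0,-1],
    [0,0,0,0,0,0,-1],
    [0,0,0,0,0,0,-1],
    [0,0,0,0,0,0,-1],
    [0,0,0,0,0,0,-1]
  ]
}}

```text
time_s: 4.88
tcp_pos: [446.3, -233.5, 220.2]
ee_rot: [-0.0, 0.997, -0.071, -0.001]
force: [0.5, -0.5, 0.5]
width: 0.851
```

{"method": "play_rows", "body": {
  "increments": [
    [0,0,0,0,0,-0.03,-1],
    [0,0,0,0,0,-0.07,-1],
    [0,0,0,0,0.0005,-0.11,-1],
    [0,0,0,0,0.0005,-0.13,-1],
    [0,0,0,0,0.0005,-0.132,-1],
    [0,0,0,0,0.0005,-0.132,1],
    [0,0,0,0,0.0005,-0.132,1],
    [0,0,0,0,0.0005,-0.132,1],
    [0,0,0,0,0.0005,-0.132,1]
  ]
}}

```text
time_s: 6.0
tcp_pos: [446.4, -233.1, 88.5]
ee_rot: [-0.0, 0.997, -0.071, -0.001]
force: [0.3, 0.2, 0.2]
width: 0.593
```

{"method": "play_rows", "body": {
  "increments": [
    [0,0,0,0,0,0,1],
    [0,0,0,0,0,0,1],
    [0,0,0,0,0,0,1]
  ]
}}

```text
time_s: 6.38
tcp_pos: [447.5, -234.1, 90.4]
ee_rot: [0.001, 0.997, -0.071, 0.001]
force: [-9.6, 1.6, 52.6]
width: 0.269
```

{"method": "play_rows", "body": {
  "increments": [
    [0,0,0,0,0,0,1],
    [0,0,0,0,0,0,1],
    [0,0,0,0,0,0,1]
  ]
}}

```text
time_s: 6.75
tcp_pos: [448.9, -235.2, 92.7]
ee_rot: [0.002, 0.997, -0.071, 0.003]
force: [-5.4, 2.1, 40.9]
width: 0.133
```

Run:
```python
from h import *
a=cap('wrist')['image']; b=cap('scene')['image'][110:260,170:330]; s=r.sense()
cv2.imwrite('pics/l3.png',cv2.cvtColor(np.hstack([a[120:480,120:520],cv2.resize(b,(384,360),interpolation=2)]),cv2.COLOR_RGB2BGR)); print(s['width'],s['force'],s['tcp_pos'])
```

```text
0.1334910794276006 [-5.42956701  2.91569176 41.05054117] [ 448.92949707 -235.24913122   92.69678065]
```

View pics/l3.png

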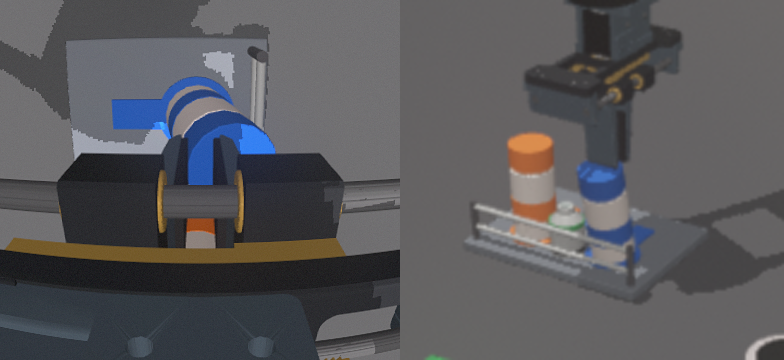

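The wrist crop shows the fingertips in front of the lid and nearly shut, and the lid isn't between them. In the scene crop the fingers end at about the lid's top. I'll locate the fingers and the jar from depth before doing anything else.

```bash
cat >> h.py <<'E'
def wcloud(c):
    v,u=np.mgrid[0:480,0:640]; d=rays(c,np.c_[u.ravel(),v.ravel()],True); ax=-rot(c['orientation'])[:,2]
    return (np.array(c['eye'])+d*(c['z_map'].ravel()/(d@ax))[:,None]).reshape(480,640,3)
E
python3 - <<'E'
from h import *
np.set_printoptions(precision=0,suppress=True)
c=cap('scene'); P=cloud(c); im=c['image']
# scene column through the finger/jar
for u in (285,289,293,297):
  print(u); print(np.c_[np.arange(150,214,4),P[150:214:4,u],im[150:214:4,u]])
c=cap('wrist'); P=wcloud(c); im=c['image']
for u in (300,320,330,342,360): print('w',u); print(np.c_[np.arange(200,340,10),P[200:340:10,u],im[200:340:10,u]])
E
```

```text
285
[[ 150.    0. -342.    1.  102.   99.  100.]
 [ 154.   26. -331.   -1.  101.   99.   99.]
 [ 158.   54. -320.   -2.  102.   99.  100.]
 [ 162.   86. -306.    0.  102.   99.  100.]
 [ 166.  114. -295.    0.  101.   99.  100.]
 [ 170.  137. -286.   -2.  101.   99.  100.]
 [ 174.  171. -272.    3.  102.  100.  100.]
 [ 178.  193. -263.    1.  102.   99.  100.]
 [ 182.  218. -252.    1.  101.   99.  100.]
 [ 186.  239. -244.   -1.  101.   99.  100.]
 [ 190.  258. -236.   -3.  101.   99.  100.]
 [ 194.  285. -225.   -1.  101.   99.  100.]
 [ 198.  310. -215.    1.  101.   99.  100.]
 [ 202.  351. -198.   12.  101.  101.  105.]
 [ 206.  367. -192.    9.   90.   92.   96.]
 [ 210.  391. -182.   11.   91.   92.   97.]]
289
[[ 150.   -8. -331.   -1.  102.   99.  100.]
 [ 154.   22. -319.   -1.  102.  100.  100.]
 [ 158.   50. -307.   -1.  101.   99.   99.]
 [ 162.   87. -293.    3.  102.   99.  100.]
 [ 166.  102. -287.   -3.  101.   99.   99.]
 [ 170.  131. -275.   -2.  101.   99.  100.]
 [ 174.  153. -266.   -5.  101.   99.  100.]
 [ 178.  182. -254.   -3.  102.   99.  100.]
 [ 182.  20
[... 4284 characters left out ...]
 86.   81.   87.]
 [ 330.  457. -206.  223.   87.   85.   90.]]
w 360
[[ 200.  483. -214.   13.  111.  114.  121.]
 [ 210.  482. -221.   13.  111.  115.  123.]
 [ 220.  482. -230.   11.  109.  114.  123.]
 [ 230.  481. -238.   12.  107.  108.  121.]
 [ 240.  471. -216.  117.   37.   63.  117.]
 [ 250.  470. -219.  125.   40.   86.  174.]
 [ 260.  470. -223.  126.   57.  134.  247.]
 [ 270.  469. -229.  125.   45.  106.  216.]
 [ 280.  463. -198.  214.   35.   39.   56.]
 [ 290.  462. -200.  217.   79.   64.   55.]
 [ 300.  462. -200.  221.  147.  116.   68.]
 [ 310.  461. -201.  224.  157.  120.   65.]
 [ 320.  461. -203.  226.  151.  118.   65.]
 [ 330.  461. -205.  227.  158.  123.   66.]]
```

The depth shows the fingertips really end at about z 130, on top of the lid, while the reported TCP is 92.7. So the tips are about 37 mm higher than reported, and they press on the lid and tilt it slightly. I'll lift slowly straight up and then measure the tips against the TCP.

{"method": "play_rows", "body": {
  "increments": [
    [0,0,0,0,0,0.003,0.8],
    [0,0,0,-0.001,0.001,0.006,0.8],
    [0,0,0,-0.001,0.001,0.01,0.8],
    [0,0,0,-0.002,0.001,0.016,0.8],
    [0,0,0,-0.002,0.001,0.03,0.8],
    [0,0,0,-0.002,0.001,0.06,0.8],
    [0,0,0,-0.002,0.001,0.09,1],
    [0,0,0,-0.002,0.001,0.09,1]
  ]
}}

```text
time_s: 7.95
tcp_pos: [448.1, -235.0, 185.4]
ee_rot: [0.003, 0.997, -0.071, 0.004]
force: [-0.3, -0.4, -0.4]
width: 0.002
```

Run:
```python
from h import *
np.set_printoptions(precision=0,suppress=True)
c=cap('wrist'); P=wcloud(c); im=c['image']; s=r.sense(); print(s['tcp_pos'],s['width'],s['force'])
d=np.abs(P[...,0]-s['tcp_pos'][0])<25
for u in (312,318,324,330): print('w',u); print(np.c_[np.arange(235,300,5),P[235:300:5,u],im[235:300:5,u]])
m=hue(im,100,125)&(P[...,2]>112)&(P[...,2]<140); print('lid',m.sum(),np.median(P[m],0)); q=P[m]; A=np.c_[q[:,:2]-q[:,:2].mean(0),np.ones(len(q))]; print('tilt',np.linalg.lstsq(A,q[:,2],rcond=None)[0].round(3), 'circle box',np.percentile(q,[1,99],axis=0))
cv2.imwrite('pics/w4.png',cv2.cvtColor(im,cv2.COLOR_RGB2BGR))
t=cap('scene'); T=cloud(t); m=(T[...,2]>150)&(T[...,2]<300)&(np.hypot(T[...,0]-447,T[...,1]+234)<40); print('scene lowest tool pts',np.percentile(T[...,2][m],[0,1,3,5]) if m.any() else None)
```

```text
[ 447. -235.  184.] 0.007861821092876947 [ 0.  0. -1.]
w 312
[[ 235.  443. -232.  123.   48.   92.  177.]
 [ 240.  442. -235.  125.   47.   91.  174.]
 [ 245.  442. -239.  124.   46.   91.  174.]
 [ 250.  441. -243.  124.   46.   89.  173.]
 [ 255.  446. -217.  221.   53.   65.   91.]
 [ 260.  446. -217.  228.   56.   64.   81.]
 [ 265.  446. -216.  236.   55.   65.   76.]
 [ 270.  446. -218.  238.   47.   51.   66.]
 [ 275.  446. -218.  244.   37.   41.   56.]
 [ 280.  446. -218.  250.   37.   40.   52.]
 [ 285.  446. -218.  255.   34.   37.   46.]
 [ 290.  446. -218.  260.   37.   38.   44.]
 [ 295.  446. -218.  265.   36.   34.   43.]]
w 318
[[ 235.  447. -232.  125.   41.   86.  173.]
 [ 240.  447. -236.  124.   46.   88.  173.]
 [ 245.  446. -239.  125.   47.   91.  174.]
 [ 250.  446. -243.  125.   51.  116.  227.]
 [ 255.  445. -248.  123.   44.   86.  167.]
 [ 260.  449. -219.  222.   37.   39.   47.]
 [ 265.  449. -219.  231.   35.   35.   45.]
 [ 270.  449. -218.  238.   31.   35.   49.]
 [ 275.  449. -218.  244.   31.   35.   46.]
 [ 280.  449. -219.  249.   35.   37.   48
[... 771 characters left out ...]
89.  171.]
 [ 240.  455. -237.  124.   43.   87.  168.]
 [ 245.  455. -241.  123.   43.   87.  172.]
 [ 250.  454. -245.  124.   60.  133.  244.]
 [ 255.  455. -218.  221.   57.   70.  112.]
 [ 260.  454. -218.  228.   54.   63.   78.]
 [ 265.  454. -218.  235.   55.   61.   76.]
 [ 270.  454. -218.  242.   52.   61.   73.]
 [ 275.  454. -218.  247.   55.   64.   75.]
 [ 280.  454. -217.  255.   54.   63.   73.]
 [ 285.  453. -218.  259.   49.   55.   66.]
 [ 290.  453. -218.  264.   51.   54.   64.]
 [ 295.  453. -217.  270.   52.   56.   59.]]
lid 2739 [ 448. -231.  124.]
tilt [ -0.  -0. 124.] circle box [[ 425. -251.  115.]
 [ 469. -212.  126.]]
scene lowest tool pts [215. 217. 220. 222.]
```

View pics/w4.png

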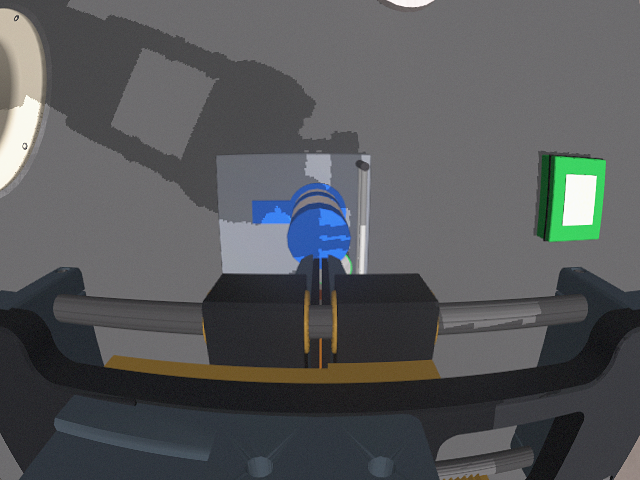

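The tips are at z≈218.5 with the TCP reported as 184.4, so the true tips lie about 34 mm above the reported TCP. In x and y they agree within about 2.5 mm. The blue jar is upright and in place (lid tilt 0, centre about (447,−232)). I'll open, align (−2.5,+2) and then descend so the tips reach z≈91, which is TCP 57.

{"method": "play_rows", "body": {
  "increments": [
    [0.003,0.004,0,-0.001,0.001,0,-1],
    [0.006,0.007,0,-0.0025,0.002,0,-1],
    [0.006,0.007,0,-0.0025,0.002,0,-1],
    [0.006,0.007,0,-0.0025,0.002,0,-1],
    [0.006,0.007,0,-0.0025,0.002,0,-1],
    [0.006,0.007,0,-0.0025,0.002,0,-1],
    [0.006,0.007,0,-0.0025,0.002,0,-1],
    [0.006,0.007,0,-0.0025,0.002,0,-1],
    [0.006,0.007,0,-0.0025,0.002,0,-1],
    [0.006,0.007,0,-0.0025,0.002,0,-1],
    [0.006,0.007,0,-0.0025,0.002,0,-1]
  ]
}}

```text
time_s: 9.43
tcp_pos: [444.4, -232.3, 183.1]
ee_rot: [-0.001, 0.997, -0.071, -0.001]
force: [-0.1, -0.0, 0.9]
width: 0.997
```

Run:
```python
from h import *
np.set_printoptions(precision=0,suppress=True)
c=cap('wrist'); P=wcloud(c); im=c['image']; s=r.sense(); print(s['tcp_pos'],s['ee_rot'].round(4),s['width'])
# finger points: y between -222..-214 plane band & z>150 <260
for lo,hi in((380,440),(455,520)):
    m=(P[...,2]>195)&(P[...,2]<262)&(P[...,0]>lo)&(P[...,0]<hi)&(np.abs(P[...,1]+217)<25); q=P[m]; print(m.sum(),np.percentile(q,[0.5,2,50,98],axis=0) if m.any() else '')
cn=contour(hue(im,100,125)); f=cn[cn[:,1]>=228]; print('lid circ',ucirc(onplane(c,f,123,True)[:,:2]))
```

```text
[ 444. -232.  183.] [-0.  1. -0. -0.] 0.9995222854401545
1883 [[ 391. -241.  218.]
 [ 392. -240.  219.]
 [ 399. -212.  243.]
 [ 401. -207.  261.]]
1634 [[ 489. -241.  217.]
 [ 489. -240.  218.]
 [ 492. -223.  241.]
 [ 502. -222.  261.]]
lid circ (array([ 446., -235.]), np.float64(22.891194477412878))
```

{"method": "play_rows", "body": {
  "increments": [
    [0,0,0,0.001,-0.001,-0.03,-1],
    [0,0,0,0.001,-0.001,-0.07,-1],
    [0,0,0,0.001,-0.001,-0.105,-1],
    [0,0,0,0.001,-0.001,-0.122,-1],
    [0,0,0,0.001,-0.001,-0.125,-1],
    [0,0,0,0.001,-0.001,-0.125,-1]
  ]
}}

```text
time_s: 10.22
tcp_pos: [445.7, -233.4, 58.5]
ee_rot: [-0.0, 0.997, -0.071, -0.001]
force: [-0.5, -0.4, 0.4]
width: 1.001
```

{"method": "play_rows", "body": {
  "increments": [
    [0,0,0,0,0,0,1],
    [0,0,0,0,0,0,1],
    [0,0,0,0,0,0,1],
    [0,0,0,0,0,0,1],
    [0,0,0,0,0,0,1],
    [0,0,0,0,0,0,1],
    [0,0,0,0,0,0,1],
    [0,0,0,0,0,0,1],
    [0,0,0,0,0,0,1]
  ]
}}

```text
time_s: 11.35
tcp_pos: [445.7, -233.4, 58.5]
ee_rot: [-0.0, 0.997, -0.071, -0.001]
force: [-0.5, 0.4, 2.8]
width: 0.52
```

Gripped: the opening is 0.52, which is 48 mm. Now I lift and carry.

{"method": "play_rows", "body": {
  "increments": [
    [0,0,0,0,0,0.005,1],
    [0,0,0,0,0,0.02,1],
    [0,0,0,0,0,0.045,1],
    [0,0,0,0,0,0.075,1],
    [0,0,0,0,0,0.1,1],
    [0,0,0,0,0.01,0.11,1],
    [0,0,0,0,0.03,0.11,1],
    [0,0,0,0,0.06,0.11,1],
    [0,0,0,0.001,0.1,0.11,1],
    [0,0,0,0.001,0.145,0.11,1],
    [0,0,0,0.002,0.185,0.11,1],
    [0,0,0,0.002,0.2,0.11,1]
  ]
}}

```text
time_s: 12.85
tcp_pos: [446.3, -30.6, 167.5]
ee_rot: [-0.001, 0.998, -0.07, -0.002]
force: [-0.4, -0.4, -1.0]
width: 0.522
```

Run:
```python
from h import *
np.set_printoptions(precision=1,suppress=True)
s=r.sense(); print(s['tcp_pos'],s['width'],s['force'])
c=cap('top','t5.png'); T=cloud(c)
m=hue(c['image'],100,125)&(np.arange(480)[:,None]>280)
v,u=np.nonzero(m&(T[...,2]<22)); q=onplane(c,np.c_[u,v],15)[:,:2]; print('blue coaster',len(q),cv2.minAreaRect(q.astype(np.float32)))
p=q-np.array([447,-233]); a=np.radians(-8.1); X=p@[np.cos(a),np.sin(a)]; Y=p@[-np.sin(a),np.cos(a)]
print('X',X.min(),X.max(),'Y',Y[X>-25].min(),Y[X>-25].max())
cv2.imwrite('pics/t5.png',cv2.cvtColor(c['image'][120:420],cv2.COLOR_RGB2BGR))
```

```text
[446.3 -30.6 167.5] 0.5224602779632217 [-0.4 -0.4 -1. ]
blue coaster 465 ((429.77978515625, -247.97923278808594), (93.60469818115234, 34.61868667602539), 3.525984048843384)
X -64.13299737910712 28.783231232380274 Y -31.31233056175231 8.262255848935323
```

View pics/t5.png

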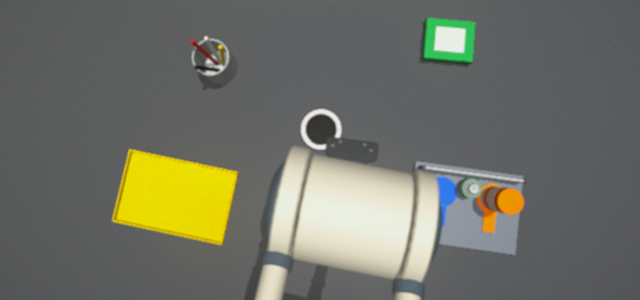

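The blue jar is held (width 0.522), and the objective and orange jar are undisturbed. On to the tray's far half, at (452,355).

{"method": "play_rows", "body": {
  "increments": [
    [0,0,0,0,0.02,0,1],
    [0,0,0,0.001,0.06,0,1],
    [0,0,0,0.002,0.11,0,1],
    [0,0,0,0.003,0.16,0,1],
    [0,0,0,0.004,0.21,0,1],
    [0,0,0,0.004,0.26,0,1],
    [0,0,0,0.005,0.31,0,1],
    [0,0,0,0.006,0.35,0,1],
    [0,0,0,0.006,0.375,-0.01,1],
    [0,0,0,0.006,0.385,-0.04,1],
    [0,0,0,0.006,0.385,-0.07,1],
    [0,0,0,0.006,0.385,-0.09,1]
  ]
}}

```text
time_s: 14.4
tcp_pos: [451.7, 354.0, 75.5]
ee_rot: [-0.0, 0.998, -0.07, -0.003]
force: [0.1, 0.2, -1.4]
width: 0.519
```

Run:
```python
from h import *
np.set_printoptions(precision=1,suppress=True)
c=cap('wrist'); P=wcloud(c); im=c['image']; s=r.sense(); print(s['tcp_pos'],s['ee_rot'].round(3),s['force'])
m=hue(im,20,32,150,60); print('tray floor z',np.percentile(P[m],[2,50,98],axis=0))
```

```text
[450.8 353.4  73.6] [ 0.   1.  -0.1 -0. ] [-1.  -1.5 -4.2]
tray floor z [[378.5 239.9   3.3]
 [455.5 379.3   4.8]
 [528.3 425.2 217.9]]
```

{"method": "play_rows", "body": {
  "increments": [
    [0,0,0,0,0,-0.01,1],
    [0,0,0,0,0,-0.018,1],
    [0,0,0,0,0,-0.022,1],
    [0,0,0,0,0,-0.024,1],
    [0,0,0,0,0,-0.025,1],
    [0,0,0,0,0,-0.025,1]
  ]
}}

```text
time_s: 15.2
tcp_pos: [450.9, 353.4, 48.8]
ee_rot: [0.001, 0.998, -0.07, -0.004]
force: [-0.7, 0.8, -1.4]
width: 0.52
```

{"method": "play_rows", "body": {
  "increments": [
    [0,0,0,0,0,-0.001,1],
    [0,0,0,0,0,-0.0015,1],
    [0,0,0,0,0,-0.0018,1]
  ]
}}

```text
time_s: 15.58
tcp_pos: [451.0, 353.5, 47.5]
ee_rot: [0.0, 0.998, -0.07, -0.003]
force: [-2.1, -1.5, 12.6]
width: 0.52
```

Contact came at exactly the predicted height. I release, lift and return toward the orange jar.

{"method": "play_rows", "body": {
  "increments": [
    [0,0,0,0,0,0,-1],
    [0,0,0,0,0,0,-1],
    [0,0,0,0,0,0,-1],
    [0,0,0,0,0,0,-1],
    [0,0,0,0,0,0,-1],
    [0,0,0,0,0,0.01,-1],
    [0,0,0,0,0,0.04,-1],
    [0,0,0,0,0,0.08,-1],
    [0,0,0,0,0,0.115,-1],
    [0,0,0,0,-0.02,0.13,-1],
    [0,0,0,0,-0.06,0.13,-1],
    [0,0,0,0,-0.11,0.13,-1]
  ]
}}

```text
time_s: 17.08
tcp_pos: [450.4, 241.8, 177.3]
ee_rot: [0.001, 0.998, -0.07, -0.003]
force: [1.7, -1.5, 0.7]
width: 0.996
```

{"method": "play_rows", "body": {
  "increments": [
    [0,0,0,0,-0.05,0,-1],
    [0,0,0,0,-0.1,0,-1],
    [0,0,0,0,-0.155,0,-1],
    [0,0,0,0,-0.21,0,-1],
    [0,0,0,0,-0.265,0,-1],
    [0,0,0,0,-0.32,0,-1],
    [0,0,0,-0.005,-0.375,0,-1],
    [0,0,0,-0.01,-0.43,0,-1],
    [0,0,0,-0.015,-0.485,0,-1],
    [0,0,0,-0.018,-0.53,0,-1],
    [0,0,0,-0.018,-0.56,0,-1],
    [0,0,0,-0.018,-0.565,0,-1]
  ]
}}

```text
time_s: 18.58
tcp_pos: [431.0, -324.9, 176.8]
ee_rot: [0.0, 0.997, -0.071, -0.004]
force: [-0.3, -0.0, 0.4]
width: 1.001
```

```bash
cat >> h.py <<'E'
def tips():
    """wrist view: inner faces and lowest z of the open fingers in a frame turned with tool"""
    c=cap('wrist'); P=wcloud(c); s=r.sense(); q=s['ee_rot']; X=rot(q)[:,0]; Y=rot(q)[:,1]
    d=P-s['tcp_pos']; a=d@X; b=d@Y; z=P[...,2]-s['tcp_pos'][2]
    return c,P,s,a,b,z
E
python3 - <<'E'
from h import *
np.set_printoptions(precision=1,suppress=True)
c,P,s,a,b,z=tips(); im=c['image']; print(s['tcp_pos'],s['ee_rot'].round(3),s['width'])
m=hue(im,4,24,150,60)&(P[...,2]>116)&(P[...,2]<135); q=P[m]; print('orange lid',m.sum(),np.percentile(q,[1,50,99],axis=0))
mm=big(m); cn=contour(mm); print(cn.min(0),cn.max(0)); lo=cn[cn[:,1]>np.median(cn[:,1])]; print('circ low',ucirc(onplane(c,lo,123,True)[:,:2]),'all',ucirc(onplane(c,cn,123,True)[:,:2]))
t=cap('top'); T=cloud(t); m=hue(t['image'],100,125)&(T[...,2]>108)&(np.arange(640)<260); print('blue in tray',ucirc(onplane(t,contour(m),112)[:,:2]),m.sum())
E
```

```text
[ 431.2 -324.2  176.9] [ 0.   1.  -0.1 -0. ] 0.9964845744634238
orange lid 3218 [[ 410.1 -356.4  117.9]
 [ 432.1 -333.2  123.5]
 [ 453.9 -311.4  125.1]]
[292 221] [356 285]
circ low (array([ 432. , -334.8]), np.float64(23.066107610091127)) all (array([ 432.1, -333.9]), np.float64(23.60033565682936))
blue in tray (array([452.2, 350.5]), np.float64(21.68547404856803)) 460
```

Orange is at (432,−334) by wrist and (433.7,−331.5) by the top view. Blue stands in the tray. I descend on orange at (432,−333).

{"method": "play_rows", "body": {
  "increments": [
    [0,0,0,0.001,-0.006,0,-1],
    [0,0,0,0.001,-0.0085,-0.02,-1],
    [0,0,0,0.001,-0.0085,-0.06,-1],
    [0,0,0,0.001,-0.0085,-0.1,-1],
    [0,0,0,0.001,-0.0085,-0.116,-1],
    [0,0,0,0.001,-0.0085,-0.1185,-1],
    [0,0,0,0.001,-0.0085,-0.1185,-1]
  ]
}}

```text
time_s: 19.55
tcp_pos: [433.1, -332.1, 59.5]
ee_rot: [0.001, 0.998, -0.07, -0.003]
force: [-0.4, 0.2, 0.2]
width: 0.999
```

{"method": "play_rows", "body": {
  "increments": [
    [0,0,0,0,0,0,1],
    [0,0,0,0,0,0,1],
    [0,0,0,0,0,0,1],
    [0,0,0,0,0,0,1],
    [0,0,0,0,0,0,1],
    [0,0,0,0,0,0,1],
    [0,0,0,0,0,0,1],
    [0,0,0,0,0,0,1],
    [0,0,0,0,0,0,1]
  ]
}}

```text
time_s: 20.68
tcp_pos: [433.0, -332.1, 59.5]
ee_rot: [0.001, 0.998, -0.07, -0.003]
force: [-0.1, 0.5, 2.2]
width: 0.516
```

Gripped. I lift 110 and carry to (431,256).

{"method": "play_rows", "body": {
  "increments": [
    [0,0,0,0,0,0.005,1],
    [0,0,0,0,0,0.02,1],
    [0,0,0,0,0,0.045,1],
    [0,0,0,0,0,0.075,1],
    [0,0,0,0,0,0.1,1],
    [0,0,0,0,0.01,0.11,1],
    [0,0,0,0,0.03,0.11,1],
    [0,0,0,0,0.06,0.11,1],
    [0,0,0,0,0.105,0.11,1],
    [0,0,0,0,0.15,0.11,1],
    [0,0,0,0,0.2,0.11,1],
    [0,0,0,0,0.25,0.11,1]
  ]
}}

```text
time_s: 22.18
tcp_pos: [431.5, -79.3, 168.6]
ee_rot: [0.0, 0.998, -0.07, -0.004]
force: [1.1, -0.4, -1.5]
width: 0.52
```

{"method": "play_rows", "body": {
  "increments": [
    [0,0,0,0,0.05,0,1],
    [0,0,0,0,0.1,0,1],
    [0,0,0,0,0.15,0,1],
    [0,0,0,0,0.2,0,1],
    [0,0,0,0,0.25,0,1],
    [0,0,0,0,0.29,0,1],
    [0,0,0,-0.001,0.32,0,1],
    [0,0,0,-0.002,0.335,-0.01,1],
    [0,0,0,-0.002,0.337,-0.04,1],
    [0,0,0,-0.002,0.337,-0.07,1],
    [0,0,0,-0.002,0.337,-0.09,1],
    [0,0,0,-0.002,0.337,-0.09,1]
  ]
}}

```text
time_s: 23.68
tcp_pos: [427.4, 256.7, 76.8]
ee_rot: [0.001, 0.998, -0.07, -0.006]
force: [0.3, -1.0, -0.7]
width: 0.522
```

{"method": "play_rows", "body": {
  "increments": [
    [0,0,0,0.003,0,-0.01,1],
    [0,0,0,0.003,0,-0.019,1],
    [0,0,0,0.003,0,-0.024,1],
    [0,0,0,0.003,0,-0.026,1],
    [0,0,0,0.003,0,-0.0275,1],
    [0,0,0,0.003,0,-0.0285,1],
    [0,0,0,0.003,0,-0.0285,1]
  ]
}}

```text
time_s: 24.55
tcp_pos: [430.5, 256.9, 48.6]
ee_rot: [0.001, 0.998, -0.07, -0.006]
force: [-1.4, -0.6, 2.9]
width: 0.523
```

Light contact. I release, lift and return to above the objective with the jaws turned to the rack's y.

{"method": "play_rows", "body": {
  "increments": [
    [0,0,0,0,0,0,-1],
    [0,0,0,0,0,0,-1],
    [0,0,0,0,0,0,-1],
    [0,0,0,0,0,0,-1],
    [0,0,0,0,0,0,-1],
    [0,0,0,0,0,0.01,-1],
    [0,0,0,0,0,0.04,-1],
    [0,0,0,0,0,0.08,-1],
    [0.001,-0.012,0,0,0,0.115,-1],
    [0.001,-0.012,0,0,-0.02,0.12,-1],
    [0.001,-0.012,0,0,-0.05,0.12,-1]
  ]
}}

```text
time_s: 25.92
tcp_pos: [430.5, 206.2, 169.2]
ee_rot: [0.0, 0.998, -0.069, 0.001]
force: [-0.3, -0.8, -0.7]
width: 0.999
```

{"method": "play_rows", "body": {
  "increments": [
    [0,0,-0.1,0,-0.05,0,-1],
    [0,0,-0.25,0,-0.095,0,-1],
    [0,0,-0.4,0,-0.14,0,-1],
    [0,0,-0.55,0.003,-0.185,0,-1],
    [0,0,-0.7,0.006,-0.23,0,-1],
    [0,0,-0.85,0.009,-0.275,0,-1],
    [0,0,-1.0,0.012,-0.32,0,-1],
    [0,0,-1.15,0.015,-0.365,0,-1],
    [0,0,-1.3,0.018,-0.41,0,-1],
    [0,0,-1.44,0.021,-0.45,0,-1],
    [0,0,-1.571,0.023,-0.48,0,-1],
    [0,0,-1.571,0.023,-0.492,0,-1]
  ]
}}

```text
time_s: 27.42
tcp_pos: [452.7, -287.3, 168.7]
ee_rot: [-0.001, -0.656, 0.755, 0.0]
force: [0.1, 0.3, 0.0]
width: 0.999
```

Run:
```python
from h import *
np.set_printoptions(precision=1,suppress=True)
c,P,s,a,b,z=tips(); im=c['image']; print(s['time_s'],s['tcp_pos'],s['ee_rot'].round(4),s['width'])
cv2.imwrite('pics/w6.png',cv2.cvtColor(im,cv2.COLOR_RGB2BGR))
for sg in(-1,1):
    m=(np.abs(a*sg-50)<12)&(np.abs(b)<22)&(z>15)&(z<70); print('finger',sg,m.sum(),np.percentile(np.c_[a[m],b[m],z[m]],[1,50,99],axis=0))
for p in('top',):
    t=cap(p); T=cloud(t); 
    for k,A,B in(('blue',100,125),('orange',4,24)):
        m=hue(t['image'],A,B)&(T[...,2]>90)&(np.arange(640)<260); print(k,m.sum(),ucirc(onplane(t,contour(m),112)[:,:2]) if m.any() else '')
    for k,A,B in(('blue',100,125),('orange',4,24)):
        m=hue(t['image'],A,B)&(T[...,2]<25)&(np.arange(640)>390); v,u=np.nonzero(m); print(k,'coaster',m.sum(),cv2.minAreaRect(onplane(t,np.c_[u,v],15)[:,:2].astype(np.float32)))
```

```text
27.475 [ 452.8 -287.7  168.8] [-0.  -0.7  0.8 -0. ] 0.9974569837392011
finger -1 1390 [[-55.7 -17.5  34.6]
 [-46.4 -13.3  54. ]
 [-45.7  15.7  69.7]]
finger 1 1401 [[ 44.8 -17.3  34.3]
 [ 45.5 -13.1  54.4]
 [ 54.8  16.   69.7]]
blue 522 (array([452.3, 348.2]), np.float64(23.022816885859342))
orange 601 (array([431.5, 251.7]), np.float64(24.178121073979046))
blue coaster 882 ((428.0152282714844, -235.11135864257812), (56.32036209106445, 95.75540924072266), 88.29547882080078)
orange coaster 209 ((384.5441589355469, -326.2928161621094), (23.526033401489258, 35.63356018066406), 81.83255004882812)
```

View pics/w6.png

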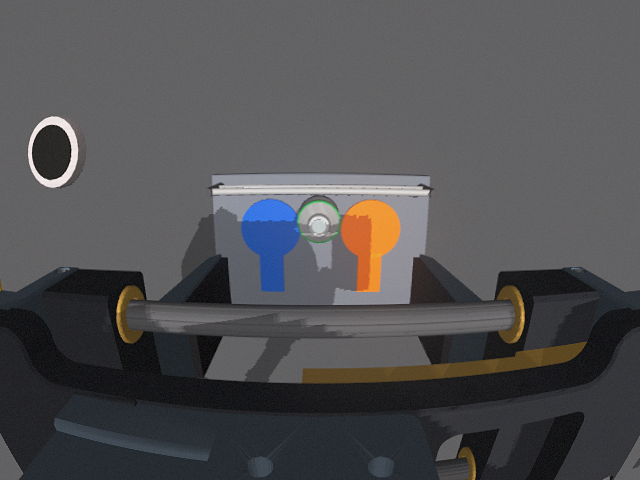

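The wrist view shows both coasters clear (blue disc at (270,228), orange at (371,228)) and the objective upright at (319,222). The fingers are centred on the TCP, with tips 34.4 mm above the reported value. I'll measure the coasters and the objective from here.

Run:
```python
from h import *
np.set_printoptions(precision=1,suppress=True)
c=cap('wrist'); P=wcloud(c); im=c['image']; s=r.sense(); print(s['tcp_pos'])
a=np.radians(-8.1); ex=np.array([np.cos(a),np.sin(a)]); ey=np.array([-ex[1],ex[0]])
C={}
for k,A,B in(('blue',100,125),('orange',4,24)):
    m=hue(im,A,B,110,35); m[:195]=0; m[300:]=0; cn=contour(big(m)); q=onplane(c,cn,15,True)[:,:2]
    g=q.mean(0); X=(q-g)@ex
    for it in range(3):
        o,R_=ucirc(q[(q-g)@ex>(-15 if it==0 else -1e9)] if it==0 else q[np.abs(np.linalg.norm(q-o,axis=1)-30)<2])
    C[k]=o; tab=q[(q-o)@ex<-35]; print(k,o,R_,'tab mid y',(((tab-o)@ey).min()+((tab-o)@ey).max())/2,'tab end',((tab-o)@ex).min())
d=C['blue']-C['orange']; print('sep',np.linalg.norm(d),'yaw',np.degrees(np.arctan2(-d[0],d[1])))
# objective: tip at z=67, green ring
w=np.hypot(np.arange(480)[:,None]-226,np.arange(640)-319)<11
m=big((im.min(2)>140)&w); print('tip',ucirc(onplane(c,contour(m),67,True)[:,:2]))
h=cv2.cvtColor(im,cv2.COLOR_RGB2HSV); w=np.hypot(np.arange(480)[:,None]-221,np.arange(640)-319)<26
m=(h[...,0]>45)&(h[...,0]<90)&(h[...,1]>90)&w; v,u=np.nonzero(m); zz=P[m][:,2]; print('ring n',len(u),'z',np.percentile(zz,[5,50,95]))
for zr in (45,50): print(zr,ucirc(onplane(c,np.c_[u,v],zr,True)[:,:2]))
# top pts depth
m=(P[...,2]>60)&(P[...,2]<75)&w; print('depth tip',m.sum(),P[m].mean(0))
f0=240/np.tan(np.radians(c['fov_y'])/2)
# stand
m=(h[...,1]<40)&(h[...,2]>150); m[:, 90:]=0; m[200:]=0; m[:100]=0; cn=contour(big(m)); print('stand wrist',ucirc(onplane(c,cn,18,True)[:,:2]))
```

```text
[ 452.9 -285.4  168.9]
blue [ 445.4 -235.1] 29.690903343431778 tab mid y 0.16436773734878418 tab end -67.38851061372321
orange [ 430.9 -334.1] 29.737936933594526 tab mid y 0.3130293672839075 tab end -66.56204314157056
sep 100.02694628979748 yaw -8.314286300013466
tip (array([ 453.4, -285.1]), np.float64(8.39634020018191))
ring n 179 z [14.7 51.6 52.8]
45 (array([ 452., -285.]), np.float64(19.059216943156386))
50 (array([ 453.1, -285.2]), np.float64(18.769322956407898))
depth tip 438 [ 454.8 -285.6   66.4]
stand wrist (array([574.3,   8.5]), np.float64(40.97567362295202))
```

Everything agrees: the coasters are 100.0 mm apart with yaw −8.3°, and the objective is at (453.3,−285.2). I descend until the tips are at about z 21.

{"method": "play_rows", "body": {
  "increments": [
    [0,0,0,0.0005,0,-0.03,-1],
    [0,0,0,0.0005,0,-0.07,-1],
    [0,0,0,0.0005,0,-0.11,-1],
    [0,0,0,0.0005,0,-0.145,-1],
    [0,0,0,0.0005,0,-0.168,-1],
    [0,0,0,0.0005,0,-0.178,-1],
    [0,0,0,0.0005,0,-0.182,-1],
    [0,0,0,0.0005,0,-0.182,-1]
  ]
}}

```text
time_s: 28.58
tcp_pos: [453.7, -285.4, -12.6]
ee_rot: [-0.0, -0.657, 0.754, -0.0]
force: [0.2, 0.4, 0.7]
width: 0.999
```

{"method": "play_rows", "body": {
  "increments": [
    [0,0,0,0,0,0,1],
    [0,0,0,0,0,0,1],
    [0,0,0,0,0,0,1],
    [0,0,0,0,0,0,1],
    [0,0,0,0,0,0,1],
    [0,0,0,0,0,0,1],
    [0,0,0,0,0,0,1],
    [0,0,0,0,0,0,1],
    [0,0,0,0,0,0,1],
    [0,0,0,0,0,0,1]
  ]
}}

```text
time_s: 29.82
tcp_pos: [453.7, -285.4, -12.6]
ee_rot: [-0.0, -0.657, 0.754, -0.0]
force: [-0.2, 0.6, -0.4]
width: 0.404
```

The objective is gripped (36.8 mm reading, against 38). I lift gently and carry it to above the stand.

{"method": "play_rows", "body": {
  "increments": [
    [0,0,0,0,0,0.004,1],
    [0,0,0,0,0,0.012,1],
    [0,0,0,0,0,0.03,1],
    [0,0,0,0,0,0.055,1],
    [0,0,0,0,0,0.08,1],
    [0,0,0,0.005,0.01,0.095,1],
    [0,0,0,0.015,0.035,0.1,1],
    [0,0,0,0.028,0.07,0.1,1],
    [0,0,0,0.045,0.11,0.1,1],
    [0,0,0,0.061,0.15,0.1,1],
    [0,0,0,0.077,0.19,0.1,1],
    [0,0,0,0.092,0.225,0.1,1]
  ]
}}

```text
time_s: 31.32
tcp_pos: [545.8, -58.1, 87.5]
ee_rot: [-0.001, -0.657, 0.754, 0.0]
force: [0.3, 0.7, -2.5]
width: 0.407
```

{"method": "play_rows", "body": {
  "increments": [
    [0,0,0,0.012,0.03,0,1],
    [0,0,0,0.021,0.053,0,1],
    [0,0,0,0.027,0.065,0,1],
    [0,0,0,0.028,0.068,0,1],
    [0,0,0,0.028,0.068,0,1]
  ]
}}

```text
time_s: 31.95
tcp_pos: [573.5, 9.6, 87.4]
ee_rot: [-0.001, -0.657, 0.754, 0.0]
force: [0.6, -0.3, -2.4]
width: 0.403
```

Run:
```python
from h import *
np.set_printoptions(precision=1,suppress=True)
c=cap('wrist','w7.png'); P=wcloud(c); im=c['image']; s=r.sense(); print(s['time_s'],s['tcp_pos'],s['ee_rot'].round(4),s['width'],s['force'])
b=cap('scene')['image'][130:330,200:450]
cv2.imwrite('pics/w7.png',cv2.cvtColor(np.hstack([im[100:400,120:520],cv2.resize(b,(375,300))]),cv2.COLOR_RGB2BGR))
h=cv2.cvtColor(im,cv2.COLOR_RGB2HSV); m=(h[...,1]<40)&(h[...,2]>140)&(P[...,2]<25)&(np.hypot(P[...,0]-575,P[...,1]-8)<50); v,u=np.nonzero(m); print(m.sum())
cn=cv2.findContours(m.astype(np.uint8),0,1)[0]; q=np.vstack([onplane(c,k[:,0],18,True)[:,:2] for k in cn]); o=np.array([575,8.])
for i in range(6):
    d=np.linalg.norm(q-o,axis=1); o,R_=ucirc(q[np.abs(d-42)<(6 if i<2 else 3)])
print('stand',o,R_,(np.abs(d-42)<3).sum())
```

```text
32.0 [573.5   9.3  87.4] [-0.  -0.7  0.8  0. ] 0.4047416168044682 [-0.1 -0.6 -1.5]
2648
stand [575.4   8. ] 40.85293125586662 221
```

View pics/w7.png

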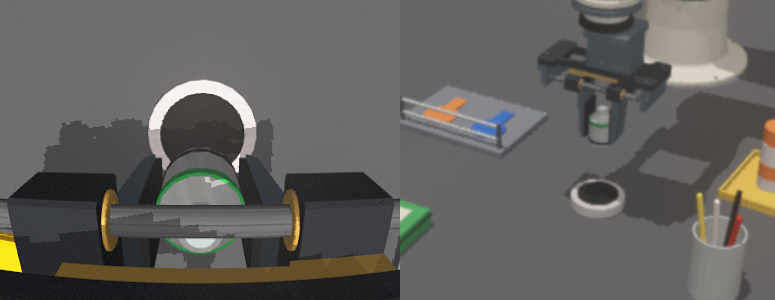

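The objective hangs upright between the fingers, and the stand centre is at (575.3,8). I correct by (+1.8,−1.5) and lower to just above the pad.

{"method": "play_rows", "body": {
  "increments": [
    [0,0,0,0.0018,-0.0015,-0.02,1],
    [0,0,0,0.0018,-0.0015,-0.045,1],
    [0,0,0,0.0018,-0.0015,-0.068,1],
    [0,0,0,0.0018,-0.0015,-0.082,1],
    [0,0,0,0.0018,-0.0015,-0.088,1],
    [0,0,0,0.0018,-0.0015,-0.09,1],
    [0,0,0,0.0018,-0.0015,-0.0905,1],
    [0,0,0,0.0018,-0.0015,-0.0905,1]
  ]
}}

```text
time_s: 33.05
tcp_pos: [575.7, 7.7, -2.6]
ee_rot: [-0.0, -0.657, 0.754, -0.0]
force: [-0.2, -1.0, -1.7]
width: 0.411
```

{"method": "play_rows", "body": {
  "increments": [
    [0,0,0,0,0,-0.0005,1],
    [0,0,0,0,0,-0.001,1],
    [0,0,0,0,0,-0.0012,1]
  ]
}}

```text
time_s: 33.42
tcp_pos: [575.7, 7.7, -3.8]
ee_rot: [-0.0, -0.657, 0.754, -0.0]
force: [0.8, 0.3, -2.2]
width: 0.406
```

{"method": "play_rows", "body": {
  "increments": [
    [0,0,0,0,0,-0.0004,1],
    [0,0,0,0,0,-0.0008,1],
    [0,0,0,0,0,-0.0008,1]
  ]
}}

```text
time_s: 33.8
tcp_pos: [575.6, 7.7, -4.6]
ee_rot: [-0.0, -0.657, 0.754, -0.0]
force: [-0.5, -0.1, -2.0]
width: 0.409
```

{"method": "play_rows", "body": {
  "increments": [
    [0,0,0,0,0,-0.0004,1],
    [0,0,0,0,0,-0.0008,1],
    [0,0,0,0,0,-0.0008,1]
  ]
}}

```text
time_s: 34.17
tcp_pos: [575.7, 7.7, -4.6]
ee_rot: [-0.0, -0.657, 0.754, -0.0]
force: [-4.7, -0.2, 13.7]
width: 0.405
```

Contact: the force went from −2 N to +13.7 N. I release and lift straight up.

{"method": "play_rows", "body": {
  "increments": [
    [0,0,0,0,0,0,-1],
    [0,0,0,0,0,0,-1],
    [0,0,0,0,0,0,-1],
    [0,0,0,0,0,0,-1],
    [0,0,0,0,0,0,-1],
    [0,0,0,0,0,0.01,-1],
    [0,0,0,0,0,0.035,-1],
    [0,0,0,0,0,0.07,-1],
    [0,0,0,0,0,0.11,-1],
    [0,0,0,0,0,0.15,-1],
    [0,0,0,0,0,0.175,-1],
    [0,0,0,0,0,0.18,-1]
  ]
}}

```text
time_s: 35.67
tcp_pos: [576.6, 7.7, 177.6]
ee_rot: [0.001, -0.657, 0.754, -0.001]
force: [-0.1, 0.2, -0.1]
width: 1.001
```

Run:
```python
from h import *
np.set_printoptions(precision=1,suppress=True)
c=cap('wrist'); P=wcloud(c); im=c['image']; s=r.sense(); print(s['time_s'],s['tcp_pos'],s['ee_rot'].round(4),s['width'],s['force'])
cv2.imwrite('pics/w8.png',cv2.cvtColor(im[130:330,180:460].repeat(2,0).repeat(2,1),cv2.COLOR_RGB2BGR))
h=cv2.cvtColor(im,cv2.COLOR_RGB2HSV)
near=np.hypot(P[...,0]-575,P[...,1]-8)
m=(h[...,0]>45)&(h[...,0]<90)&(h[...,1]>90)&(near<30)&(P[...,2]>45); v,u=np.nonzero(m); print('ring',m.sum(),np.median(P[m],0),ucirc(onplane(c,np.c_[u,v],59,True)[:,:2]))
m=(P[...,2]>69)&(P[...,2]<82)&(near<25); print('tip',m.sum(),P[m].mean(0))
m=(h[...,1]<40)&(h[...,2]>140)&(P[...,2]<25)&(near<50); cn=cv2.findContours(m.astype(np.uint8),0,1)[0]; q=np.vstack([onplane(c,k[:,0],18,True)[:,:2] for k in cn]); o=np.array([575,8.])
for i in range(6):
    d=np.linalg.norm(q-o,axis=1); o,R_=ucirc(q[np.abs(d-42)<(6 if i<2 else 3)])
print('stand',o,R_)
t=cap('top'); T=cloud(t)
m=(T[...,2]>50)&(T[...,2]<90)&(np.hypot(T[...,0]-575,T[...,1]-8)<30); print('top',m.sum(),T[m].mean(0))
```

```text
35.725 [576.2   7.7 176.9] [ 0.  -0.7  0.8 -0. ] 0.9977315398135091 [-0.2  0.6  0.9]
ring 186 [582.9   9.4  59.5] (array([514.5,  36.3]), np.float64(72.9094425829987))
tip 405 [576.4   7.8  75.1]
stand [574.9   8.1] 41.06576736039319
top 0 [nan nan nan]<stdin>:14: RuntimeWarning: Mean of empty slice.
  ret = um.true_divide(
```

View pics/w8.png

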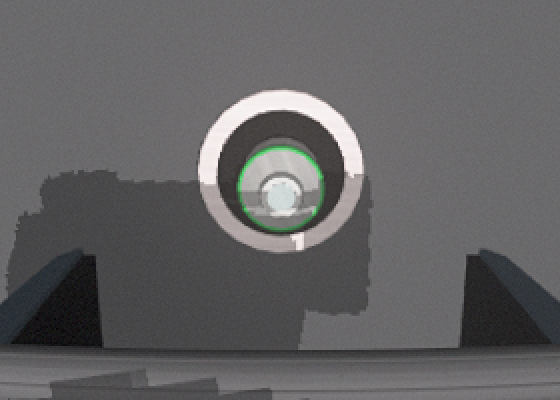

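The objective stands upright: its tip is at z 75 and at (576.4,7.8), against the stand centre at (575,8). Orange goes back first, since it sits on the far side. I return to its release pose.

{"method": "play_rows", "body": {
  "increments": [
    [0,0,0.14,-0.01,0.015,0,-1],
    [0,0,0.28,-0.025,0.04,0,-1],
    [0,0,0.43,-0.04,0.07,0,-1],
    [0,0,0.58,-0.056,0.097,0,-1],
    [0,0,0.73,-0.072,0.125,0,-1],
    [0,0,0.88,-0.088,0.152,0,-1],
    [0,0,1.03,-0.104,0.18,0,-1],
    [0,0,1.18,-0.12,0.207,0,-1],
    [0,0,1.33,-0.134,0.23,0,-1],
    [0,0,1.47,-0.142,0.245,0,-1],
    [0,0,1.571,-0.146,0.249,0,-1],
    [0,0,1.571,-0.146,0.249,0,-1]
  ]
}}

```text
time_s: 37.28
tcp_pos: [428.9, 256.7, 174.7]
ee_rot: [0.0, 0.998, -0.068, -0.0]
force: [0.5, -0.1, 0.2]
width: 0.999
```

```bash
cat > jars.py <<'E'
from h import *
np.set_printoptions(precision=1,suppress=True)
import sys
def jars(zt):
    c=cap('wrist'); P=wcloud(c); im=c['image']; s=r.sense(); print(s['time_s'],s['tcp_pos'],s['ee_rot'].round(4),s['width'])
    for k,A,B in(('blue',100,125),('orange',4,20)):
        m=hue(im,A,B,150,50)&(np.abs(P[...,2]-zt)<8)
        if m.sum()>200:
            cn=contour(big(m)); q=onplane(c,cn,zt,True)[:,:2]; print(k,m.sum(),'mean z',np.median(P[m][:,2]),'circ',ucirc(q),'enc',cv2.minEnclosingCircle(q.astype(np.float32)))
    return c,P,s
if __name__=='__main__': jars(float(sys.argv[1]))
E
python3 jars.py 112
```

```text
37.325 [429.2 256.5 174.9] [ 0.   1.  -0.1 -0. ] 0.9986431019512907
blue 3249 mean z 112.64176396253623 circ (array([450.5, 352. ]), np.float64(22.851392589868677)) enc ((450.5219421386719, 351.97705078125), 23.35831069946289)
orange 3088 mean z 112.5303563618917 circ (array([429.2, 255. ]), np.float64(23.564835175065824)) enc ((429.2140808105469, 254.82669067382812), 24.53104019165039)
```

{"method": "play_rows", "body": {
  "increments": [
    [0,0,0,0.0014,0.0003,-0.03,-1],
    [0,0,0,0.0014,0.0003,-0.07,-1],
    [0,0,0,0.0014,0.0003,-0.105,-1],
    [0,0,0,0.0014,0.0003,-0.122,-1],
    [0,0,0,0.0014,0.0003,-0.126,-1],
    [0,0,0,0.0014,0.0003,-0.126,1],
    [0,0,0,0.0014,0.0003,-0.126,1],
    [0,0,0,0.0014,0.0003,-0.126,1],
    [0,0,0,0.0014,0.0003,-0.126,1],
    [0,0,0,0.0014,0.0003,-0.126,1],
    [0,0,0,0.0014,0.0003,-0.126,1],
    [0,0,0,0.0014,0.0003,-0.126,1]
  ]
}}

```text
time_s: 38.83
tcp_pos: [430.7, 256.9, 49.1]
ee_rot: [-0.0, 0.998, -0.069, -0.0]
force: [-0.9, 0.6, 5.4]
width: 0.521
```

{"method": "play_rows", "body": {
  "increments": [
    [0,0,0,0,0,0,1],
    [0,0,0,0,0,0,1]
  ]
}}

```text
time_s: 39.08
tcp_pos: [430.8, 256.9, 49.1]
ee_rot: [-0.0, 0.998, -0.069, -0.0]
force: [-0.6, 0.1, 3.3]
width: 0.52
```

{"method": "play_rows", "body": {
  "increments": [
    [0,0,0,0,0,0.005,1],
    [0,0,0,0,0,0.02,1],
    [0,0,0,0,0,0.045,1],
    [0,0,0,0,0,0.075,1],
    [0,0,0,0,0,0.1,1],
    [0,0,0,0,-0.01,0.11,1],
    [0,0,0,0,-0.03,0.11,1],
    [0,0,0,0,-0.06,0.11,1],
    [0,0,0,0,-0.105,0.11,1],
    [0,0,0,0,-0.15,0.11,1],
    [0,0,0,0,-0.2,0.11,1],
    [0,0,0,0,-0.25,0.11,1]
  ]
}}

```text
time_s: 40.58
tcp_pos: [429.8, 5.0, 158.6]
ee_rot: [0.0, 0.998, -0.069, -0.001]
force: [1.7, -0.9, -1.6]
width: 0.522
```

{"method": "play_rows", "body": {
  "increments": [
    [0,0,0,0,-0.05,0,1],
    [0,0,0,0,-0.1,0,1],
    [0,0,0,0,-0.15,0,1],
    [0,0,0,0,-0.2,0,1],
    [0,0,0,0,-0.25,0,1],
    [0,0,0,0,-0.29,0,1],
    [0,0,0,0,-0.32,0,1],
    [0,0,0,0,-0.335,0,1],
    [0,0,0,0,-0.339,-0.03,1],
    [0,0,0,0,-0.339,-0.06,1],
    [0,0,0,0,-0.339,-0.08,1],
    [0,0,0,0,-0.339,-0.08,1]
  ]
}}

```text
time_s: 42.08
tcp_pos: [428.7, -332.6, 77.3]
ee_rot: [-0.001, 0.998, -0.069, -0.002]
force: [0.6, 0.9, -1.7]
width: 0.523
```

{"method": "play_rows", "body": {
  "increments": [
    [-0.002,-0.004,0,0.0035,-0.0002,-0.004,1],
    [-0.002,-0.004,0,0.0035,-0.0002,-0.009,1],
    [-0.002,-0.004,0,0.0035,-0.0002,-0.013,1],
    [-0.002,-0.004,0,0.0035,-0.0002,-0.0155,1],
    [-0.002,-0.004,0,0.0035,-0.0002,-0.0165,1],
    [-0.002,-0.004,0,0.0035,-0.0002,-0.0165,1]
  ]
}}

```text
time_s: 42.82
tcp_pos: [432.2, -332.9, 60.8]
ee_rot: [-0.0, 0.998, -0.069, 0.0]
force: [-0.9, 0.8, -1.6]
width: 0.518
```

{"method": "play_rows", "body": {
  "increments": [
    [0,0,0,0,0,-0.0005,1],
    [0,0,0,0,0,-0.001,1],
    [0,0,0,0,0,-0.001,1]
  ]
}}

```text
time_s: 43.2
tcp_pos: [432.3, -333.0, 60.1]
ee_rot: [-0.0, 0.998, -0.069, 0.0]
force: [-0.3, 2.2, 5.3]
width: 0.521
```

Contact at z 60.1, as predicted. I release, lift and look at the jar on its coaster.

{"method": "play_rows", "body": {
  "increments": [
    [0,0,0,0,0,0,-1],
    [0,0,0,0,0,0,-1],
    [0,0,0,0,0,0,-1],
    [0,0,0,0,0,0,-1],
    [0,0,0,0,0,0,-1],
    [0,0,0,0,0,0.01,-1],
    [0,0,0,0,0,0.04,-1],
    [0,0,0,0,0,0.08,-1],
    [0,0,0,0,0,0.11,-1],
    [0,0,0,0,0.02,0.12,-1],
    [0,0,0,0.005,0.05,0.12,-1],
    [0,0,0,0.005,0.05,0.12,-1]
  ]
}}

```text
time_s: 44.7
tcp_pos: [436.9, -280.3, 179.8]
ee_rot: [-0.001, 0.998, -0.068, -0.0]
force: [0.1, -0.4, -1.1]
width: 1.003
```

```bash
cat > fin.py <<'E'
from jars import *
c,P,s=jars(123); im=c['image']
a=np.radians(-8.2); ex=np.array([np.cos(a),np.sin(a)]); ey=np.array([-ex[1],ex[0]])
def report(c,P,fish,x0):
  for k,A,B in(('blue',100,125),('orange',4,24)):
    m=hue(c['image'],A,B,110,35)&(P[...,2]<22)&(P[...,2]>9)&(np.arange(640)>x0); v,u=np.nonzero(m)
    if not len(u): continue
    cn=np.vstack([k2[:,0] for k2 in cv2.findContours(m.astype(np.uint8),0,1)[0]]); q=onplane(c,cn,15,fish)[:,:2]
    o=np.array({'blue':[446,-234],'orange':[431.5,-333]}[k],float)
    for i in range(8):
        d=np.linalg.norm(q-o,axis=1); sel=np.abs(d-29.7)<(6 if i<3 else 2.5); o,R_=ucirc(q[sel])
    t=q[(q-o)@ex<-36]; ty=(t-o)@ey
    print(k,'coaster',o,R_,sel.sum(),'tab y mid',(ty.min()+ty.max())/2 if len(t) else None)
report(c,P,True,0)
t=cap('top'); T=cloud(t); print('top')
for k,A,B in(('blue',100,125),('orange',4,24)):
    m=hue(t['image'],A,B)&(np.abs(T[...,2]-123)<8)&(np.arange(640)>390)
    if m.sum()>100: print(k,'lid',ucirc(onplane(t,contour(big(m)),123)[:,:2]),m.sum())
report(t,T,False,390)
E
python3 fin.py
```

```text
44.75 [ 437.  -281.4  179.8] [-0.   1.  -0.1 -0. ] 0.9945752965885589
orange 1214 mean z 123.35956850010945 circ (array([ 432.7, -323.9]), np.float64(16.700186261582253)) enc ((431.9648132324219, -329.3963928222656), 22.45309829711914)
blue coaster [ 445.5 -235.5] 29.669026549517323 152 tab y mid -0.021972394248762406
orange coaster [ 430.8 -334.1] 29.620670819155222 94 tab y mid -0.3342442303983155
top
blue coaster [ 446.7 -234.9] 29.598886497059773 76 tab y mid 0.1758961414018838
orange coaster [ 431.2 -334. ] 29.983637242207895 45 tab y mid 3.6837424603454205
```

Both coasters measure the same in the wrist and top views. Next I fetch blue.

{"method": "play_rows", "body": {
  "increments": [
    [0,0,0,0,0.03,0,-1],
    [0,0,0,0,0.08,0,-1],
    [0,0,0,0,0.135,0,-1],
    [0,0,0,0.002,0.19,0,-1],
    [0,0,0,0.004,0.245,0,-1],
    [0,0,0,0.006,0.3,0,-1],
    [0,0,0,0.008,0.355,0,-1],
    [0,0,0,0.01,0.41,0,-1],
    [0,0,0,0.012,0.465,0,-1],
    [0,0,0,0.014,0.52,0,-1],
    [0,0,0,0.016,0.57,0,-1],
    [0,0,0,0.016,0.61,0,-1]
  ]
}}

```text
time_s: 46.3
tcp_pos: [453.2, 329.4, 179.3]
ee_rot: [-0.0, 0.998, -0.068, -0.0]
force: [-0.8, -0.1, 0.7]
width: 1.001
```

{"method": "play_rows", "body": {
  "increments": [
    [0,0,0,0,0.022,0,-1],
    [0,0,0,0,0.024,0,-1],
    [0,0,0,0,0.024,0,-1]
  ]
}}

```text
time_s: 46.68
tcp_pos: [453.3, 352.4, 179.1]
ee_rot: [0.0, 0.998, -0.069, -0.0]
force: [-0.0, 0.2, -0.8]
width: 1.0
```

```bash
python3 jars.py 112; python3 -c "
from h import *
print(r.sense()['tcp_pos'])"
```

```text
46.725 [453.3 352.2 179.3] [ 0.   1.  -0.1 -0. ] 1.0033391991166083
blue 736 mean z 112.61430329032714 circ (array([451.7, 338.1]), np.float64(12.082495234915065)) enc ((451.6962890625, 339.97015380859375), 18.818706512451172)
[453.28917783 352.19843885 179.25173247]
```

Now to (451,353.5,48.5): I shift (−2.3,+1.2,−130.5), then close.

{"method": "play_rows", "body": {
  "increments": [
    [0,0,0,-0.0023,0.0012,-0.03,-1],
    [0,0,0,-0.0023,0.0012,-0.07,-1],
    [0,0,0,-0.0023,0.0012,-0.11,-1],
    [0,0,0,-0.0023,0.0012,-0.127,-1],
    [0,0,0,-0.0023,0.0012,-0.1305,-1],
    [0,0,0,-0.0023,0.0012,-0.1305,1],
    [0,0,0,-0.0023,0.0012,-0.1305,1],
    [0,0,0,-0.0023,0.0012,-0.1305,1],
    [0,0,0,-0.0023,0.0012,-0.1305,1],
    [0,0,0,-0.0023,0.0012,-0.1305,1],
    [0,0,0,-0.0023,0.0012,-0.1305,1],
    [0,0,0,-0.0023,0.0012,-0.1305,1]
  ]
}}

```text
time_s: 48.22
tcp_pos: [451.1, 353.5, 48.9]
ee_rot: [-0.0, 0.998, -0.069, -0.0]
force: [-0.4, -0.6, 4.7]
width: 0.522
```

{"method": "play_rows", "body": {
  "increments": [
    [0,0,0,0,0,0,1],
    [0,0,0,0,0,0,1]
  ]
}}

```text
time_s: 48.48
tcp_pos: [451.1, 353.5, 49.0]
ee_rot: [0.0, 0.998, -0.069, -0.0]
force: [-1.3, -0.2, 2.4]
width: 0.518
```

{"method": "play_rows", "body": {
  "increments": [
    [0,0,0,0,0,0.005,1],
    [0,0,0,0,0,0.02,1],
    [0,0,0,0,0,0.045,1],
    [0,0,0,0,0,0.075,1],
    [0,0,0,0,0,0.1,1],
    [0,0,0,0,-0.01,0.11,1],
    [0,0,0,0,-0.03,0.11,1],
    [0,0,0,0,-0.06,0.11,1],
    [0,0,0,0,-0.105,0.11,1],
    [0,0,0,0,-0.15,0.11,1],
    [0,0,0,0,-0.2,0.11,1],
    [0,0,0,0,-0.25,0.11,1]
  ]
}}

```text
time_s: 49.98
tcp_pos: [449.7, 100.9, 158.0]
ee_rot: [0.0, 0.998, -0.069, -0.001]
force: [1.3, 0.2, -1.7]
width: 0.52
```

{"method": "play_rows", "body": {
  "increments": [
    [0,0,0,-0.002,-0.05,0,1],
    [0,0,0,-0.003,-0.1,0,1],
    [0,0,0,-0.003,-0.15,0,1],
    [0,0,0,-0.003,-0.2,0,1],
    [0,0,0,-0.003,-0.25,0,1],
    [0,0,0,-0.003,-0.29,0,1],
    [0,0,0,-0.003,-0.32,0,1],
    [0,0,0,-0.003,-0.333,0,1],
    [0,0,0,-0.003,-0.337,-0.03,1],
    [0,0,0,-0.003,-0.337,-0.06,1],
    [0,0,0,-0.003,-0.337,-0.08,1],
    [0,0,0,-0.003,-0.337,-0.08,1]
  ]
}}

```text
time_s: 51.48
tcp_pos: [444.9, -235.0, 76.7]
ee_rot: [-0.001, 0.998, -0.069, -0.003]
force: [0.8, -0.4, 0.3]
width: 0.521
```

{"method": "play_rows", "body": {
  "increments": [
    [-0.002,-0.006,0,0.0008,0.001,-0.004,1],
    [-0.002,-0.006,0,0.0008,0.001,-0.009,1],
    [-0.002,-0.006,0,0.0008,0.001,-0.013,1],
    [-0.002,-0.006,0,0.0008,0.001,-0.015,1],
    [-0.002,-0.006,0,0.0008,0.001,-0.016,1],
    [-0.002,-0.006,0,0.0008,0.001,-0.016,1]
  ]
}}

```text
time_s: 52.22
tcp_pos: [445.7, -234.0, 60.7]
ee_rot: [0.0, 0.998, -0.069, 0.0]
force: [-0.5, -0.1, 0.0]
width: 0.518
```

{"method": "play_rows", "body": {
  "increments": [
    [0,0,0,0,0,-0.0005,1],
    [0,0,0,0,0,-0.001,1],
    [0,0,0,0,0,-0.001,1]
  ]
}}

```text
time_s: 52.6
tcp_pos: [445.8, -234.1, 59.9]
ee_rot: [0.0, 0.998, -0.069, 0.001]
force: [-0.8, 0.5, 3.9]
width: 0.525
```

{"method": "play_rows", "body": {
  "increments": [
    [0,0,0,0,0,0,-1],
    [0,0,0,0,0,0,-1],
    [0,0,0,0,0,0,-1],
    [0,0,0,0,0,0,-1],
    [0,0,0,0,0,0,-1],
    [0,0,0,0,0,0.01,-1],
    [0,0,0,0,0,0.04,-1],
    [0,0,0,0,0,0.08,-1],
    [0,0,0,0,0,0.12,-1],
    [0,0,0,0,-0.02,0.15,-1],
    [0,0,0,0,-0.06,0.17,-1],
    [0,0,0,0,-0.11,0.18,-1]
  ]
}}

```text
time_s: 54.1
tcp_pos: [446.2, -345.0, 242.3]
ee_rot: [0.001, 0.998, -0.068, 0.001]
force: [1.1, -0.2, -0.1]
width: 1.0
```

{"method": "play_rows", "body": {
  "increments": [
    [0,0,0,0,-0.03,0.01,-1],
    [0,0,0,0,-0.06,0.02,-1],
    [0,0,0,0,-0.08,0.02,-1],
    [0,0,0,0,-0.08,0.02,-1],
    [0,0,0,0,-0.08,0.02,-1]
  ]
}}

```text
time_s: 54.72
tcp_pos: [446.1, -424.0, 261.9]
ee_rot: [0.0, 0.998, -0.068, 0.001]
force: [0.1, -0.1, -1.3]
width: 1.0
```

```bash
python3 fin.py
python3 - <<'E'
from h import *
np.set_printoptions(precision=1,suppress=True)
t=cap('top'); T=cloud(t); a=cap('wrist')['image']; b=cap('scene')['image']
m=(T[...,2]>50)&(T[...,2]<90)&(np.hypot(T[...,0]-575,T[...,1]-8)<30); print('objective',m.sum(),T[m].mean(0) if m.any() else '')
z=T[...,2]
for n,(p,q,d,e) in dict(box=(130,190,415,485),pot=(150,200,185,235)).items():
    zz=z[p:q,d:e]; s=zz>15; print(n,T[p:q,d:e][s].mean(0))
cv2.imwrite('pics/e.png',cv2.cvtColor(np.hstack([cv2.resize(a,(400,300)),cv2.resize(b[100:370,120:520],(400,300))]),cv2.COLOR_RGB2BGR))
E
```

```text
54.775 [ 446.1 -423.9  262. ] [ 0.   1.  -0.1  0. ] 0.9979213858455458
blue 1894 mean z 123.58920644072228 circ (array([ 445.2, -236.7]), np.float64(23.6333894141265)) enc ((445.26025390625, -237.03628540039062), 24.825307846069336)
orange 2023 mean z 123.63012987056715 circ (array([ 430.8, -335.8]), np.float64(23.07330151212194)) enc ((430.6189880371094, -335.8760070800781), 23.77377700805664)
blue coaster [ 445.2 -235. ] 29.738099920898346 89 tab y mid 14.66422905033667
orange coaster [ 430.9 -334.5] 29.359176992905567 81 tab y mid 0.3620401259738477
top
blue lid (array([ 446.9, -233.5]), np.float64(23.03428925141109)) 552
orange lid (array([ 432.9, -333.4]), np.float64(23.4100354334789)) 576
blue coaster [ 446.6 -234.8] 29.39060552666732 50 tab y mid 0.042906093028620695
orange coaster [ 432.  -333.4] 29.414909188523662 53 tab y mid -0.37290721673894556
objective 304 [576.4   8.6  65.2]
box [ 752.2 -252.4   39.8]
pot [711.2 217.3  79.3]
```

View pics/e.png

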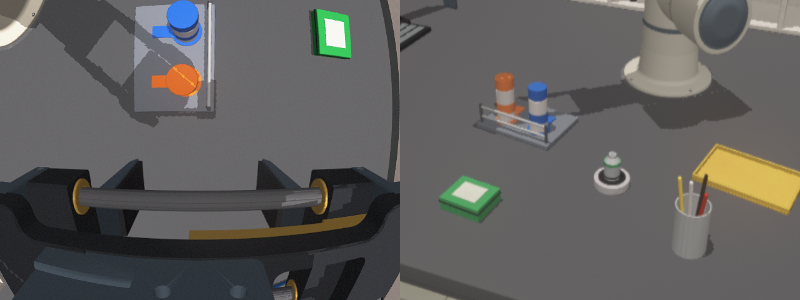

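Both jars stand upright on their own coasters. The lid-to-disc offsets are within about 2 mm, with opposite signs in the two views. The objective is upright on the stand, the pot and box are unmoved, and the gripper is clear. I'm handing in.

```bash
python3 -c "
from bench import r
print(r.finish_job())"
```

```text
the job is handed in; nothing more can be done
None
```

The job is done and handed in at about 55 s. Both jars went into the tray, the objective was set on the stand, and then orange and blue went back to their own coasters.

**Last checks**
- **Objective:** it stands upright with its tip at z 75 mm, about 1.5 mm from the stand's centre.
- **Jars:** both lid tops are at z≈123 mm, so both jars are upright. The wrist view puts the lids about 1.3–1.7 mm off their coaster centres towards −y. The top view puts them 0.9–1.3 mm off, on the other side for blue. The two views therefore disagree by 1–3 mm, and I read the jars as centred within about 2 mm.
- **Pen pot and slide box:** both are unmoved within about 1 mm, apart from noise in the box's depth reading.
- **Robot:** the gripper is clear and touching nothing.

**What went wrong**
- **Tool length:** the fingertips are about 34 mm higher than the reported TCP. My first two grasps of the blue jar failed because of this.
- **Lid pressed:** on the second try the closing fingers pressed on the blue lid with up to about 53 N at the wrist and tilted the jar slightly. It settled back upright in place on its coaster. Only the fingertips touched it, not the gripper body, so I don't expect the 40 N limit to apply, but I could not confirm that.
- **After that:** I measured the offset and allowed for it, and every later contact came within about 1–2 mm of the predicted height.

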